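# Set the depth stop of a lid press on the first tin of a batch

### The job

Set up the hand-lever lid press on the first tin of the batch: bring the lever down until the lid of the tin in the press is fully home and the lever firms up, without crushing the tin, and let the lever stay down there. Slide the depth stop up its rod until it just meets the ram's stop arm, so that this travel is kept and can be clamped for the batch. Then raise the lever all the way back up, leaving the stop where you set it, the closed tin on the anvil, and the waiting tins alone.

Things in the scene. Friction and masses are not known exactly. Their poses are not given: they have to be found in the camera images.
- press: the fixed frame of the bench lid press: grey cast base 170 mm wide (y) and 190 mm deep, 16 mm thick, with a 94 mm round steel anvil (floor 30 mm above the bench, rim 4 mm higher) and a steel column 35 mm thick and 302 mm high behind it. Origin on the bench under the ram's axis; its x points to the back of the press (to the column), y to the press's left side, z up. Stands turned up to 0.3 rad
- head: the grey press head (about 135 mm deep, 68 mm wide, 75 mm high), fixed on the column at a height that differs from run to run; same axes as press, origin on the ram's axis at the head's underside. The lever is on its right side (-y), the depth stop and its scale on its left (+y)
- ram: the ram: square steel bar 28 mm wide through the head, with below the head a dark stop arm reaching 64 mm out to the left, and a 60 mm round foot with a rubber pad. Same axes; moves straight down 35 mm for each radian of the lever. Nothing on the press stands higher than the column but the lever's grip when up (at most 0.32 m above the bench)
- pad_face (a point): centre of the underside of the ram's 56 mm rubber pad. The pad yields about 1 mm per 20 N pressing on it. It is 32 mm below the stop arm's underside when not squeezed
- stoparm_foot (a point): point on the underside of the ram's stop arm, on the axis of the stop rod (54 mm left of the ram's axis). The arm is 26 mm wide (x), 14 mm high, and ends 10 mm left of this point
- lever_axis (a point): point on the lever's pivot axis (which runs along the head's y), level with the middle of the hand grip: the grip circles round this point at radius 145 mm in the head's x-z plane
- lever_grip (a point): middle of the lever's black hand grip: a cylinder 24 mm thick and 70 mm long lying along the head's y, beyond the steel lever bar (10 mm thick, its outer face 40 mm from this point, towards the head). It can be pinched across its thickness from above or pushed down
- lever (a joint): lever angle: 0 = fully up (grip to the front of the pivot, 40 degrees above level), grows as the grip swings down through level; end 1.25 rad. Stays where it is left. At the grip, 2 N moves it down when free, 5 to 6 N while the lid slides on; with the lid home the force climbs over 1 N per mm: 8 to 14 N is firm, above 20 N crushes the tin. 5 N lifts it
- tin: round plain tin in the press, 71 mm across, standing loose in the anvil's shallow rim (80 mm inside); with its lid home it is 52 mm high. Origin at the centre of its underside
- lid_top (a point): centre of the top of this tin's slip lid (lid 74 mm across, 15 mm deep)
- lid (a joint): how far this lid stands above its home seat, m: 0 = fully home; starts 4 to 8 mm proud. It takes about 16 N on the lid to slide it and it stays where it is pushed
- stop (a joint): height of the depth stop on its rod, m: 0 = lowest, grows upward to 0.052. Its clamp screw is loose: about 3 N slides it and it stays where it is left. It blocks the stop arm when they meet (top of the stop against underside of the arm); pushing it up with more than about 15 N would lift the ram
- stop_top (a point): point on the top face of the depth stop (dark block 28 x 26 x 24 mm), on the rod's axis, right below stoparm_foot
- stop_tab (a point): middle of the gripping part of the stop's thumb tab: a black upright bar that sticks out to the press's left, 12 mm thick (x), 22 mm high (11 mm above and below this point), its free end 23 mm further left, 66 mm left of the stop_top point. Nothing stands above it; pinch it across its thickness from above
- tin_b: waiting tin, same shape, lid about 6 mm proud, on the bench to the press's left; leave it alone. Origin at the centre of its underside
- tin_c: second waiting tin, same, behind tin_b; leave it alone. Origin at the centre of its underside
Not all that is in view belongs to the job. What is shaped like the tin but orange or pink is not meant.

How it is judged:
On the way, in this order (a step that is already met when the one before it is completed fails the run):
1. the lever has been brought down until the lid is home (within 1 mm) and the pad bears on it with more than 5 N (value of joint lid below 0.001 m and contact force between ram and tin above 5 N), for 0.15 s.
2. with the ram still down on the lid, the stop has been slid up to meet the stop arm (within 2 mm) (z of stop_top in the frame of stoparm_foot above -0.002 m and z of stoparm_foot in the frame of lid_top below 0.0335 m), for 0.15 s.
At the end, for the whole second after the job is handed in: lever up (within 0.1 rad); pressed lid home (1 mm); its tin upright on the anvil, moved under 10 mm; top of the stop 28.5 to 33.5 mm above that lid (the travel at which the pad bears on it; 32 mm = pad just touching, unsqueezed); waiting tins moved under 20 mm (value of joint lever below 0.1 rad and value of joint lid below 0.001 m and z of stop_top in the frame of lid_top between 0.0285 and 0.0335 m and z of tin in the frame of press between 0.028 and 0.032 m and distance of tin from where it was at the start of the episode below 0.01 m and angle between tin's own z axis and vertical below 0.05 rad and linear speed of tin below 0.02 m/s and distance of each of tin_b, tin_c from where it was at the start of the episode below 0.02 m).
It fails at once if the tin in the press is pressed with more than 80 N (contact force between ram and tin above 80 N).
It fails at once if a waiting tin is moved by more than 20 mm (distance of any of tin_b, tin_c from where it was at the start of the episode above 0.02 m).
It also fails if it takes over 72 s, if anything falls off the work surface, if the arm or the gripper's body presses on something with over 40 N, if the wrist force passes 120 N, or if a joint passes its speed limit or range.

### The arm

A 7-joint arm with a two-finger parallel gripper is mounted at the origin on a cart in front of the work surface, level with it; the furniture and walls round the work are solid. World frame = base frame: x ahead of the robot, y to its left, z up, the work surface at z = 0. Lengths are in m, angles in rad, forces in N, time in s.
With the tool pointing down it reaches from about 0.4 to 0.875 m from the base axis. Payload 19.3 kg.
Tool frame: the origin (TCP) lies midway between the tips of the shut fingers; the grasp point (between the pads) lies bot.pinch_z behind it (bot.pinch_z is the distance from the TCP to the grasp point, in m); z points along the fingers, y is the line along which they close (so a half turn about z gives the same grasp; the last joint's range is limited). The gripper opens to 85 mm and grips with 20 to 120 N. Pads are 22 mm wide; open, the fingers measure 114 mm over their backs; the gripper's body (76 mm by 85 mm) begins 54 mm behind the grasp point. The pads swing forward as they close: fully open they stand 13 mm farther back than shut.
Start: joints at [1.06, 0.521, -0.036, 1.599, 0.021, 1.021, -0.113], TCP at [0.267, -0.565, 0.193] pointing down, gripper open.
Joint ranges: [-2.91, 2.91], [-0.3, 2.13], [-1.5, 1.42], [0.17, 2.43], [-1.26, 4.41], [0.16, 1.93], [-2.52, 2.52]. Speed limits (rad/s): [1.89, 1.89, 2.39, 2.39, 3.01, 3.01, 3.01].

### API

Orientations are given as [roll, pitch, yaw] about the fixed x, y, z axes, in that order (R = Rz(yaw) Ry(pitch) Rx(roll)).
In Python, from workcell import readout, grab_frame, camera_info, workorder, bot gives the robot as it stands. The module is installed in compiled form; this text tells all that it offers.
- The arm moves only by the tool drive_tool, never from a script. Its argument "targets" is a list of rows, each an object of numbers: "dx", "dy", "dz": the shift along the tool's x, y, z as a fraction of full scale; "yaw": the turn about the tool's z as a fraction of full scale; "fingers": the closure, from 0 (fully open) to 1 (shut). In form: [{"dx": .., "dy": .., "dz": .., "yaw": .., "fingers": ..}, ...]. A call has 1 to 20 rows; each row shifts and turns the commanded pose from where the row before left it, along the tool's axes as they then stand; what a row does not reach is not made up. Full scale, the value 1, is 0.1 m for a shift and 90 degrees for a turn. A row lasts 1/10 s, in which the tool goes at most 50 mm and 8.59 degrees, less where a joint would pass 70% of its speed; a pose out of reach is approached as far as the arm can. A call with a number of a shift or a turn outside -1 to 1 is refused whole. A call with a gripper value outside its range is refused whole. The fingers move at their own pace and stop on an object; "squeeze" is the grip in N (left out, the last holds). Time passes only in rows, so rows that do not move let the fingers close. It gives the time, the measured TCP pose, the force, the opening and the grip force at its end, in the units of the state.
- readout.observe(): the state, without advancing time (a new reading comes with each control period).
- grab_frame(name): name is "side" or "top" or "wrist"; returns the picture (420x560x3 uint8, blue, green, red); there is no depth.
- camera_info(name): a dict with "fx", "fy", "cx", "cy" (pixels), "T" (4x4, takes a point from camera to world coordinates); the wrist camera has in their place "hand_eye" (4x4, takes a point from camera to tool coordinates, whose origin is the TCP and whose axes are the flange's). Camera axes: x right, y up, looking along -z (the intrinsics and any distortion apply to the point x, -y, -z); pixel columns grow to the right and rows downward; lengths in m; the calibration is good to about 2 mm. The wrist camera is an equidistant fisheye: a pixel r from the principal point sees the ray r / f radians off the axis. A picture is of the moment at which its call begins: read the wrist's pose just before it. camera_info takes no time and is no camera call.
- workorder.job_done(): hands the job in; it is judged then, once.
The state is a dict: "clock": time; "qpos": joint angles; "qd": joint speeds; "joint_efforts": joint torques, N m; "position": TCP position; "tool_rot": TCP orientation; "force": force on the tool from outside, world axes, zero at the start; "moment": the same for the moment, N m; "grip_width": finger opening in m; "finger_force": force on a finger pad.
Only numpy, scipy, OpenCV 4.12 (cv2) and the standard library are available. Lean on these libraries where they do the work, as an engineer would, in place of code of your own. Each camera call takes 0.05 s, during which the arm holds its last target. There are 200 camera calls.

## Working session

There is one attempt and no reset: what is moved stays moved. The work goes in short steps, Python scripts to look and compute and a tool call to move; the robot and the scene stay as the last step left them, time stands still between calls to the robot, and variables do not carry over. Pictures are saved under pics/ and viewed, at most 10 in all, crops included, and the job is handed in when it is done.

Besides the shell and the picture viewer there is one more tool, called as a command line: name --argument value ..., lists and objects as JSON in quotes. drive_tool: Moves the arm, as the interface text tells. Shift numbers are shares of 0.1 m and turn numbers shares of 90 degrees, none past 1 either way. Its arguments: {"type":"object","properties":{"targets":{"type":"array","items":{"type":"object","properties":{"dx":{"type":"number","minimum":-1,"maximum":1},"dy":{"type":"number","minimum":-1,"maximum":1},"dz":{"type":"number","minimum":-1,"maximum":1},"yaw":{"type":"number","minimum":-1,"maximum":1},"fingers":{"type":"number"}}}},"squeeze":{"type":"number"}},"required":["targets"]}

```bash
mkdir -p pics; python3 - <<'E'
from workcell import readout, grab_frame, camera_info, bot
import cv2
s=readout.observe();print(s, bot.pinch_z)
for n in("side","top","wrist"):
    cv2.imwrite(f"pics/{n}0.png",grab_frame(n)); print(n,camera_info(n))
E
```

```text
{'clock': 0.0, 'qpos': array([ 1.05979171,  0.5220226 , -0.03632549,  1.59997725,  0.0211889 ,
        1.02112093, -0.11278164]), 'qd': array([ 7.46700344e-04,  2.16610193e-04, -2.10742948e-03, -1.13761486e-04,
        5.10961848e-04,  3.72137380e-05, -1.00731157e-04]), 'joint_efforts': array([ 4.04255172e-05, -9.27131510e+01,  1.97994389e+00, -3.69939709e+01,
        1.77733542e-02,  8.19994777e-03, -1.75425464e-05]), 'position': array([ 0.26647265, -0.56493133,  0.19203145]), 'tool_rot': array([-3.14045147e+00,  7.33742888e-05,  4.40805028e-01]), 'force': array([-0.03968135, -0.91932671,  0.1296262 ]), 'moment': array([ 0.00721508, -0.04194526,  0.01291761]), 'finger_force': 0.0, 'grip_width': 0.08537512136789975} 0.0187
side {'fx': 410.4238340782256, 'fy': 410.4238340782256, 'cx': 284.3768264922876, 'cy': 208.88483051442336, 'T': array([[-0.84602177,  0.1838143 , -0.50045926,  0.04210274],
       [-0.53291694, -0.31921161,  0.78364755,  0.84035827],
       [-0.01570678,  0.9296861 ,  0.36801772,  0.55751559],
       [ 0.        ,  0.        ,  0.        ,  1.        ]])}
top {'fx': 525.3198072308331, 'fy': 525.3198072308331, 'cx': 278.88538120584303, 'cy': 216.81172742166197, 'T': array([[ 0.02655154,  0.99566236, -0.08917105,  0.41630647],
       [-0.99949875,  0.02490323, -0.01954686,  0.0456123 ],
       [-0.01724142,  0.08964535,  0.9958245 ,  1.44823832],
       [ 0.        ,  0.        ,  0.        ,  1.        ]])}
wrist {'fx': 325.19226210127806, 'fy': 325.19226210127806, 'cx': 276.37350589675214, 'cy': 213.40379079412634, 'hand_eye': array([[-7.92869088e-04,  9.46668083e-01,  3.22209423e-01,
         8.34986847e-02],
       [ 9.99999685e-01,  7.39264819e-04,  2.88726594e-04,
        -7.42357834e-04],
       [ 3.51301609e-05,  3.22209550e-01, -9.46668371e-01,
        -1.80759276e-01],
       [ 0.00000000e+00,  0.00000000e+00,  0.00000000e+00,
         1.00000000e+00]])}
```

View pics/side0.png

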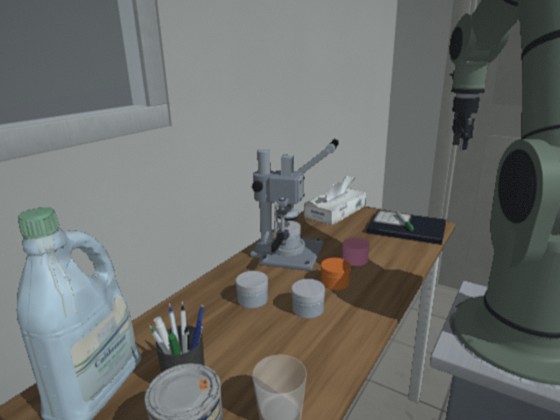

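View pics/top0.png

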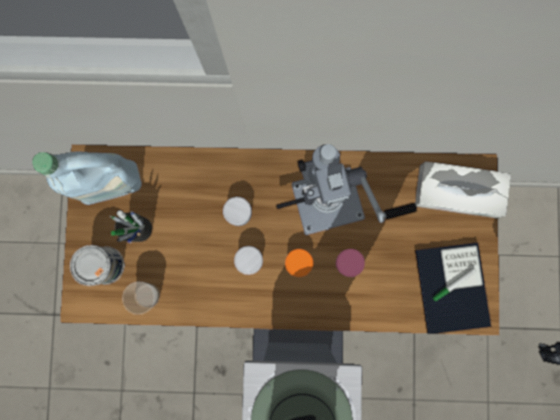

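The top view shows the press near (330,195): column top at (328,153), grip from (385,214) to (416,208), tab end at (278,206). The waiting tins are at (237,211) and (248,260). I'll zoom in on both views.

```bash
python3 - <<'E'
import cv2
a=cv2.imread("pics/top0.png")[135:245,265:425]; cv2.imwrite("pics/topc.png",cv2.resize(a,None,fx=5,fy=5,interpolation=cv2.INTER_CUBIC))
a=cv2.imread("pics/side0.png")[130:275,235:355]; cv2.imwrite("pics/sidec.png",cv2.resize(a,None,fx=4,fy=4,interpolation=cv2.INTER_CUBIC))
E
```

```text
(no output)
```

View pics/topc.png

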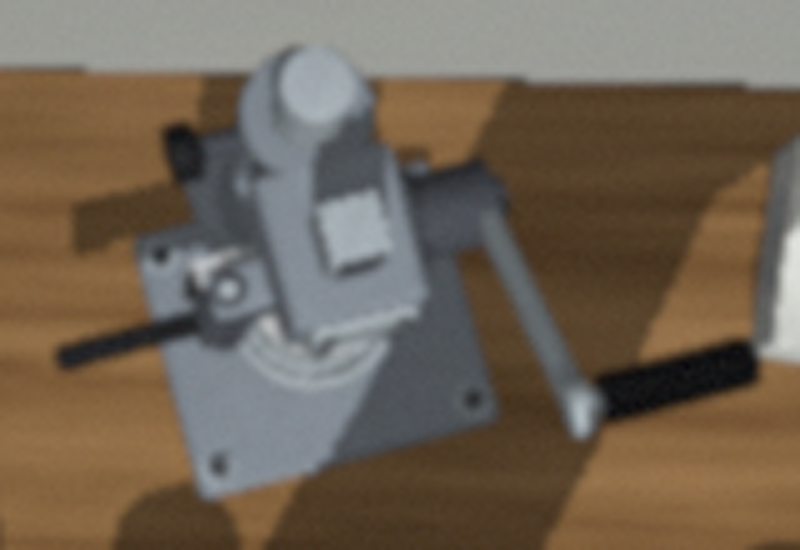

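View pics/sidec.png

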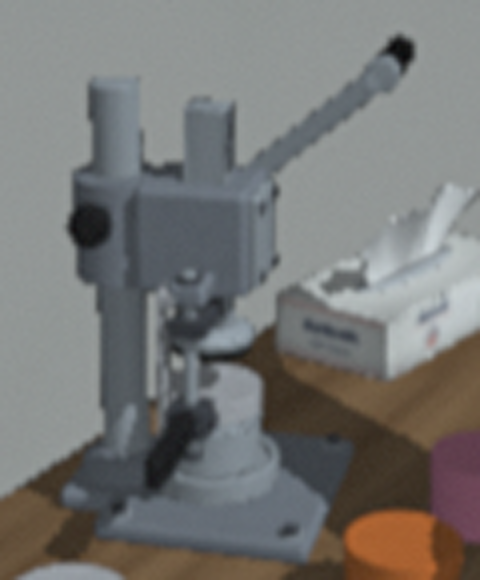

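Crop readings, in crop pixels:
- **Top:** column top (318,85), ram top (355,228), rod top (228,288). The grip runs (600,398) to (755,360) and the tab runs (195,325) to (65,358). Base corners are at (140,240), (203,490) and (494,410).
- **Side:** black grip around (401,50), tab free end around (162,462), lever pointing up at the front.

```bash
cat > h.py <<'E'
import numpy as np
from workcell import camera_info
def ray(n,u,v):
    c=camera_info(n);T=c["T"];d=T[:3,:3]@np.array([(u-c["cx"])/c["fx"],-(v-c["cy"])/c["fy"],-1.]);return T[:3,3],d/np.linalg.norm(d)
t=lambda u,v:ray("top",265+u/5,135+v/5)
s=lambda u,v:ray("side",235+u/4,130+v/4)
def atz(r,z): o,d=r;return o+d*(z-o[2])/d[2]
def tri(a,b):
    (o,d),(p,e)=a,b;M=np.array([d,-e]).T;k=np.linalg.lstsq(M,p-o,rcond=None)[0];A,B=o+k[0]*d,p+k[1]*e;return (A+B)/2,np.linalg.norm(A-B)
def proj(n,P):
    c=camera_info(n);q=np.linalg.inv(c["T"])@np.append(P,1);return np.array([c["cx"]+c["fx"]*q[0]/-q[2],c["cy"]-c["fy"]*q[1]/-q[2]])
E
python3 - <<'E'
from h import *
np.set_printoptions(precision=4,suppress=True)
print("col",atz(t(318,85),.302),tri(t(318,85),s(115,82)))
C=[atz(t(*p),.016) for p in[(140,240),(203,490),(494,410)]];print(C)
a=C[0]-C[1];b=C[1]-C[2];print(np.linalg.norm(a),np.linalg.norm(b),np.arctan2(a[1],a[0]),np.arctan2(b[1],b[0])-np.pi/2)
print("ram top",tri(t(355,228),s(210,103)))
print("rod top",tri(t(228,288),s(192,275)))
print("grip mid",tri(t(678,379),s(401,50)))
for z in(.29,.30,.31,.32):
  A,B=atz(t(600,398),z),atz(t(755,360),z);print(z,A,B,np.linalg.norm(A-B),np.arctan2((A-B)[1],(A-B)[0])-np.pi/2, proj("side",(A+B)/2),s and ((proj("side",(A+B)/2)-[235,130])*4))
print("tab end",tri(t(63,358),s(162,452)),tri(t(63,358),s(160,465)))
for q in [(236.5,211),(248,260)]: print("tin",atz(ray("top",*q),.058))
E
```

```text
col [ 0.6656 -0.038   0.302 ] (array([ 0.6658, -0.0383,  0.3002]), np.float64(0.0005561416889182121))
[array([0.6389, 0.0374, 0.016 ]), array([ 0.5021, -0.0003,  0.016 ]), array([ 0.5498, -0.1581,  0.016 ])]
0.14197284322270615 0.16484004137178265 0.26859835795201037 0.29408758114428135
ram top (array([ 0.6035, -0.0569,  0.2893]), np.float64(0.0015371065674496375))
rod top (array([ 0.5883, -0.0056,  0.1877]), np.float64(0.003626094401396103))
grip mid (array([ 0.5357, -0.1983,  0.3042]), np.float64(0.006297335397604174))
0.29 [ 0.5308 -0.1657  0.29  ] [ 0.5493 -0.2337  0.29  ] 0.07053349739901953 0.26621118492371787 [332.8068 147.1714] [391.2274  68.6855]
0.3 [ 0.5298 -0.1639  0.3   ] [ 0.5482 -0.2313  0.3   ] 0.06992452516757235 0.26621118492371876 [332.9173 143.8692] [391.6691  55.4768]
0.31 [ 0.5288 -0.1621  0.31  ] [ 0.547  -0.2289  0.31  ] 0.06931555293612511 0.26621118492371676 [333.0288 140.5333] [392.1153  42.1332]
0.32 [ 0.5278 -0.1602  0.32  ] [ 0.5459 -0.2265  0.32  ] 0.06870658070467793 0.26621118492371765 [333.1415 137.1632] [392.5661  28.6527]
tab end (array([0.5615, 0.075 , 0.1003]), np.float64(0.004302852700457347)) (array([0.5628, 0.0753, 0.091 ]), np.float64(0.0037871499642046546))
tin [0.5535 0.1862 0.058 ]
tin [0.4243 0.1514 0.058 ]
```

drive_tool --targets '[{"dz": -0.35,"yaw": -0.09},{"dz": -0.35,"yaw": -0.09},{"dz": -0.35,"yaw": -0.09},{"dz": -0.35,"yaw": -0.09},{"dz": -0.35,"yaw": -0.09},{"dz": -0.35,"yaw": -0.09},{"yaw": -0.09},{"yaw": -0.09},{"yaw": -0.09},{"yaw": -0.09},{}]'

```text
invalid input
```

drive_tool --targets '[{"dx": 0,"dy": 0,"dz": -0.35,"yaw": -0.09,"fingers": 0},{"dx": 0,"dy": 0,"dz": -0.35,"yaw": -0.09,"fingers": 0},{"dx": 0,"dy": 0,"dz": -0.35,"yaw": -0.09,"fingers": 0},{"dx": 0,"dy": 0,"dz": -0.35,"yaw": -0.09,"fingers": 0},{"dx": 0,"dy": 0,"dz": -0.35,"yaw": -0.09,"fingers": 0},{"dx": 0,"dy": 0,"dz": -0.35,"yaw": -0.09,"fingers": 0},{"dx": 0,"dy": 0,"dz": 0,"yaw": -0.09,"fingers": 0},{"dx": 0,"dy": 0,"dz": 0,"yaw": -0.09,"fingers": 0},{"dx": 0,"dy": 0,"dz": 0,"yaw": -0.09,"fingers": 0},{"dx": 0,"dy": 0,"dz": 0,"yaw": -0.09,"fingers": 0},{"dx": 0,"dy": 0,"dz": 0,"yaw": 0,"fingers": 0}]'

```text
clock: 1.25
position: [0.2665, -0.5653, 0.4023]
tool_rot: [3.142, -0.001, 1.857]
force: [0.7, 0.6, 0.7]
grip_width: 0.0854
finger_force: 0.0
```

drive_tool --targets '[{"dx": 0.22,"dy": 0.3,"dz": 0,"yaw": 0,"fingers": 0},{"dx": 0.22,"dy": 0.3,"dz": 0,"yaw": 0,"fingers": 0},{"dx": 0.22,"dy": 0.3,"dz": 0,"yaw": 0,"fingers": 0},{"dx": 0.22,"dy": 0.3,"dz": 0,"yaw": 0,"fingers": 0},{"dx": 0.22,"dy": 0.3,"dz": 0,"yaw": 0,"fingers": 0},{"dx": 0.22,"dy": 0.3,"dz": 0,"yaw": 0,"fingers": 0},{"dx": 0.22,"dy": 0.3,"dz": 0,"yaw": 0,"fingers": 0},{"dx": 0.22,"dy": 0.3,"dz": 0,"yaw": 0,"fingers": 0},{"dx": 0.22,"dy": 0.3,"dz": 0,"yaw": 0,"fingers": 0},{"dx": 0.22,"dy": 0.3,"dz": 0,"yaw": 0,"fingers": 0},{"dx": 0.22,"dy": 0.3,"dz": 0,"yaw": 0,"fingers": 0},{"dx": 0.22,"dy": 0.3,"dz": 0,"yaw": 0,"fingers": 0},{"dx": 0,"dy": 0,"dz": 0,"yaw": 0,"fingers": 0},{"dx": 0,"dy": 0,"dz": 0,"yaw": 0,"fingers": 0}]'

```text
clock: 2.65
position: [0.5386, -0.2104, 0.4023]
tool_rot: [-3.141, -0.0, 1.852]
force: [-1.3, -0.4, 0.3]
grip_width: 0.0854
finger_force: 0.0
```

```bash
python3 - <<'E'
from workcell import readout, grab_frame
import cv2
s=readout.observe();print(s["position"],s["tool_rot"],s["qpos"],s["force"])
cv2.imwrite("pics/w1.png",grab_frame("wrist"))
E
```

```text
[ 0.53862559 -0.21040982  0.40231432] [-3.14121597e+00 -4.00693828e-04  1.85217935e+00] [ 0.63084618  0.33784008 -0.51104317  1.38235353  0.16355995  1.46385036
  0.40792846] [-1.30394809 -0.35499229  0.29086798]
```

View pics/w1.png

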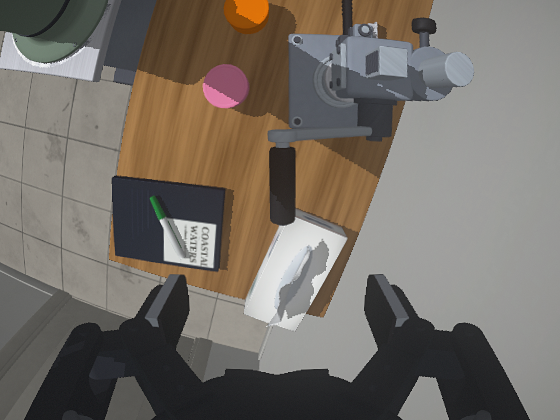

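The grip spans (283,148) to (283,222) in the wrist view and lies along tool x. The ram top is at (385,62) and the column top at (460,70).

```bash
cat >> h.py <<'E'
from scipy.spatial.transform import Rotation as R
def wray(u,v,pos,rpy):
    c=camera_info("wrist");x,y=(u-c["cx"]),(v-c["cy"]);r=np.hypot(x,y);a=r/c["fx"]
    d=np.array([np.sin(a)*x/r,-np.sin(a)*y/r,-np.cos(a)]);H=c["hand_eye"];Rt=R.from_euler("xyz",rpy).as_matrix()
    return np.array(pos)+Rt@H[:3,3],Rt@H[:3,:3]@d
E
python3 - <<'E'
from h import *
np.set_printoptions(precision=4,suppress=True)
w=lambda u,v:wray(u,v,[.5386,-.2104,.4023],[-3.1412,-.0004,1.8522])
print("col",atz(w(458,70),.302))
print("ram",tri(w(387,62),t(355,228)))
for z in(.295,.303,.31): A,B=atz(w(283,148),z),atz(w(283,223),z);print(z,A,B,np.linalg.norm(A-B),np.arctan2(*(A-B)[[1,0]])-np.pi/2)
print("mid",tri(w(283,186),t(678,379)), tri(w(283,186),s(401,50)))
E
```

```text
col [ 0.6662 -0.0383  0.302 ]
ram (array([ 0.6035, -0.0565,  0.2829]), np.float64(0.0035294315858939345))
0.295 [ 0.5314 -0.1634  0.295 ] [ 0.5515 -0.2314  0.295 ] 0.07088483494052794 0.28608147264746875
0.303 [ 0.531  -0.1625  0.303 ] [ 0.5505 -0.2286  0.303 ] 0.06891644901017756 0.28608147264746964
0.31 [ 0.5306 -0.1617  0.31  ] [ 0.5496 -0.2261  0.31  ] 0.06719411132112096 0.2860814726474694
mid (array([ 0.5497, -0.2191,  0.1998]), np.float64(8.420458109938562e-05)) (array([ 0.5364, -0.1967,  0.3043]), np.float64(0.008944815790999986))
```

drive_tool --targets '[{"dx": 0.03,"dy": 0.06,"dz": 0.3,"yaw": 0,"fingers": 0},{"dx": 0,"dy": 0,"dz": 0.3,"yaw": 0,"fingers": 0},{"dx": 0,"dy": 0,"dz": 0.3,"yaw": 0,"fingers": 0},{"dx": 0,"dy": 0,"dz": 0.3,"yaw": 0,"fingers": 0},{"dx": 0,"dy": 0,"dz": 0,"yaw": 0,"fingers": 0},{"dx": 0,"dy": 0,"dz": 0,"yaw": 0,"fingers": 0.4},{"dx": 0,"dy": 0,"dz": 0,"yaw": 0,"fingers": 0.6},{"dx": 0,"dy": 0,"dz": 0,"yaw": 0,"fingers": 1},{"dx": 0,"dy": 0,"dz": 0,"yaw": 0,"fingers": 1},{"dx": 0,"dy": 0,"dz": 0,"yaw": 0,"fingers": 1},{"dx": 0,"dy": 0,"dz": 0,"yaw": 0,"fingers": 1}]' --squeeze 30

```text
clock: 3.8
position: [0.5433, -0.2065, 0.2828]
tool_rot: [3.141, 0.0, 1.854]
force: [-0.1, -0.3, 0.5]
grip_width: 0.0
finger_force: 0.0
```

```bash
python3 - <<'E'
from workcell import readout, grab_frame
import cv2
s=readout.observe();print(s["position"],s["tool_rot"],s["force"],s["finger_force"],s["grip_width"])
a=grab_frame("wrist")[60:420,100:460];b=grab_frame("side")[90:290,220:420]
cv2.imwrite("pics/w2.png",cv2.hconcat([cv2.resize(a,(400,400)),cv2.resize(b,(400,400))]))
E
```

```text
[ 0.5433484  -0.20648371  0.28282326] [3.14139382e+00 1.54524226e-04 1.85446183e+00] [-0.0925026  -0.34491195  0.5097969 ] 0.0 1.5217716528092786e-05
```

View pics/w2.png

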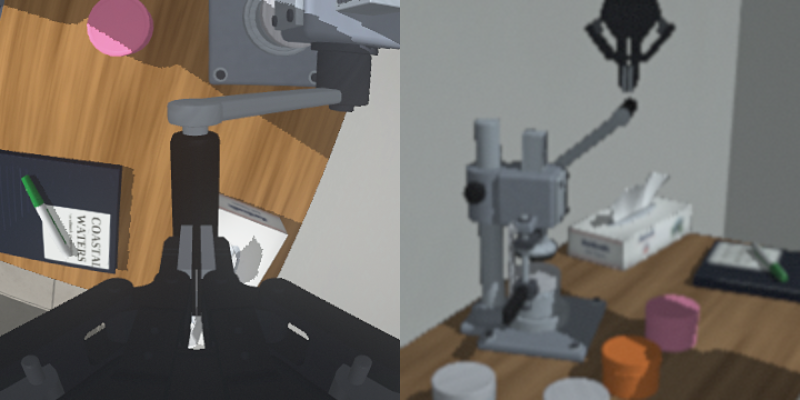

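```bash
python3 - <<'E'
from h import *
import cv2
np.set_printoptions(precision=4,suppress=True)
P=[.5433,-.2065,.2828]
print("tip side",proj("side",P))
w=lambda u,v:wray(100+u*.9,60+v*.9,P,[3.1414,0,1.8545])
for z in(.25,.26,.27,.28,.29,.3,.31): A,B=atz(w(195,133),z),atz(w(196,133+1),z);print(z,A,atz(wray(283,148,[.5386,-.2104,.4023],[-3.1412,-.0004,1.8522]),z),proj("side",A))
print(tri(w(195,133),wray(283,148,[.5386,-.2104,.4023],[-3.1412,-.0004,1.8522])))
print("bar knob", tri(w(183,112),wray(274,136,[.5386,-.2104,.4023],[-3.1412,-.0004,1.8522])))
from workcell import grab_frame
t0=grab_frame("top")[150:240,330:440]; s0=grab_frame("side")[85:165,290:380]
cv2.imwrite("pics/z3.png",cv2.hconcat([cv2.resize(t0,(400,400),interpolation=3),cv2.resize(s0,(400,400),interpolation=3)]))
E
```

```text
tip side [332.7538 149.0533]
0.25 [ 0.5332 -0.1729  0.25  ] [ 0.5339 -0.1687  0.25  ] [330.4139 163.3866]
0.26 [ 0.5326 -0.1707  0.26  ] [ 0.5334 -0.1675  0.26  ] [330.3546 160.1261]
0.27 [ 0.532  -0.1685  0.27  ] [ 0.5328 -0.1664  0.27  ] [330.2948 156.833 ]
0.28 [ 0.5313 -0.1663  0.28  ] [ 0.5323 -0.1652  0.28  ] [330.2343 153.5068]
0.29 [ 0.5307 -0.1641  0.29  ] [ 0.5317 -0.164   0.29  ] [330.1732 150.147 ]
0.3 [ 0.5301 -0.1619  0.3   ] [ 0.5312 -0.1628  0.3   ] [330.1115 146.7529]
0.31 [ 0.5295 -0.1597  0.31  ] [ 0.5306 -0.1617  0.31  ] [330.0492 143.3242]
(array([ 0.5312, -0.1641,  0.29  ]), np.float64(0.0010100641555890503))
bar knob (array([ 0.5216, -0.156 ,  0.2872]), np.float64(0.0012836110828085198))
```

View pics/z3.png

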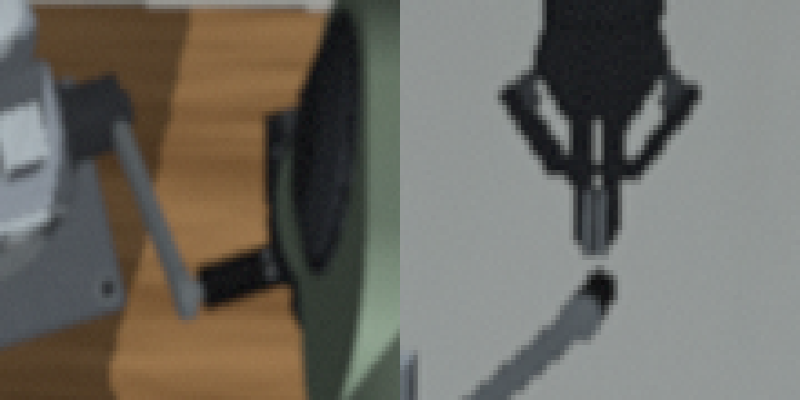

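Side view: the shut fingertips at about (334,135) are above the grip at (335,143), yet the reported TCP should project to row 149. I'll check this offset in the wrist and starting pictures.

```bash
python3 - <<'E'
from h import *
np.set_printoptions(precision=4,suppress=True)
print("start tip side",proj("side",[.2665,-.565,.192]),"13 up",proj("side",[.2665,-.565,.205]),"54 up",proj("side",[.2665,-.565,.246]))
c=camera_info("wrist");Hi=np.linalg.inv(c["hand_eye"])
for z in(0,-.02,-.04,-.06):
    q=Hi@[0,0,z,1];a=np.arctan2(np.hypot(q[0],q[1]),-q[2]);k=c["fx"]*a/np.hypot(q[0],q[1]);print(z,c["cx"]+k*q[0],c["cy"]-k*q[1])
for z in(.283,.31,.32,.33): print(z,proj("side",[.5433,-.2065,z]))
o,d=ray("side",334,135.4)
print(atz((o,d),.2828), o+d*(-.2065-o[1])/d[1])
E
```

```text
start tip side [456.3358 163.2067] 13 up [456.8858 159.3515] 54 up [458.6465 147.0108]
0 275.97326940364377 247.97003396946184
-0.02 275.95202707243686 263.0809369054409
-0.04 275.9268760676542 281.45982017211617
-0.06 275.896898213638 304.1295905000169
0.283 [332.7558 148.9844]
0.31 [333.0196 139.6086]
0.32 [333.1185 136.0952]
0.33 [333.218  132.5595]
[ 0.6242 -0.3819  0.2828] [ 0.5406 -0.2065  0.3222]
```

```bash
python3 - <<'E'
import cv2
a=cv2.imread("pics/side0.png")[80:180,420:500];b=cv2.imread("pics/w1.png")[220:400,100:460]
cv2.imwrite("pics/z4.png",cv2.hconcat([cv2.resize(a,(320,400),interpolation=3),cv2.resize(b,(480,400))]))
E
```

```text
(no output)
```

View pics/z4.png

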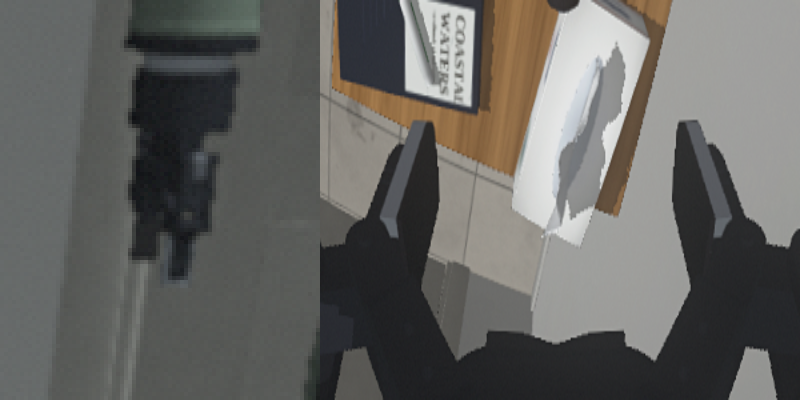

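The left half shows the open fingertip at about (463,150), against a predicted 159. In both cameras the real fingertips sit about 40 mm behind the reported TCP. The grip itself checks out at z≈0.30, so I'll open, go 40 mm lower and grasp again.

drive_tool --targets '[{"dx": 0,"dy": 0,"dz": 0,"yaw": 0,"fingers": 0},{"dx": 0,"dy": 0,"dz": 0,"yaw": 0,"fingers": 0},{"dx": 0,"dy": 0,"dz": 0,"yaw": 0,"fingers": 0},{"dx": 0,"dy": 0,"dz": 0,"yaw": 0,"fingers": 0},{"dx": 0,"dy": 0,"dz": 0,"yaw": 0,"fingers": 0},{"dx": 0,"dy": 0,"dz": 0.2,"yaw": 0,"fingers": 0},{"dx": 0,"dy": 0,"dz": 0.2,"yaw": 0,"fingers": 0},{"dx": 0,"dy": 0,"dz": 0,"yaw": 0,"fingers": 0},{"dx": 0,"dy": 0,"dz": 0,"yaw": 0,"fingers": 0.5},{"dx": 0,"dy": 0,"dz": 0,"yaw": 0,"fingers": 1},{"dx": 0,"dy": 0,"dz": 0,"yaw": 0,"fingers": 1},{"dx": 0,"dy": 0,"dz": 0,"yaw": 0,"fingers": 1},{"dx": 0,"dy": 0,"dz": 0,"yaw": 0,"fingers": 1}]' --squeeze 30

```text
clock: 5.3
position: [0.543, -0.2067, 0.2431]
tool_rot: [-3.141, 0.0, 1.854]
force: [-3.3, 0.2, 4.6]
grip_width: 0.0232
finger_force: 29.3
```

```bash
python3 - <<'E'
import numpy as np
a=np.radians(40);f=lambda t:(-1.45*(np.cos(a-t)-np.cos(a)),-1.45*(np.sin(a-t)-np.sin(a)))
p=(0,0)
for t in np.arange(.05,1.26,.05):
    q=f(t);print(round(t,2),*(round(q[i]-p[i],3) for i in(0,1)),*(round(v,3) for v in q));p=q
E
```

```text
0.05 -0.045 0.057 -0.045 0.057
0.1 -0.042 0.059 -0.087 0.116
0.15 -0.039 0.061 -0.127 0.176
0.2 -0.036 0.063 -0.163 0.239
0.25 -0.033 0.065 -0.196 0.304
0.3 -0.03 0.066 -0.226 0.37
0.35 -0.026 0.068 -0.252 0.437
0.4 -0.023 0.069 -0.275 0.506
0.45 -0.02 0.07 -0.295 0.576
0.5 -0.016 0.071 -0.311 0.647
0.55 -0.012 0.071 -0.323 0.718
0.6 -0.009 0.072 -0.332 0.79
0.65 -0.005 0.072 -0.338 0.862
0.7 -0.002 0.072 -0.339 0.935
0.75 0.002 0.072 -0.337 1.007
0.8 0.006 0.072 -0.332 1.079
0.85 0.009 0.072 -0.323 1.151
0.9 0.013 0.071 -0.31 1.223
0.95 0.016 0.071 -0.293 1.293
1.0 0.02 0.07 -0.274 1.363
1.05 0.023 0.069 -0.25 1.432
1.1 0.027 0.067 -0.224 1.499
1.15 0.03 0.066 -0.194 1.565
1.2 0.033 0.064 -0.16 1.63
1.25 0.036 0.063 -0.124 1.692
```

drive_tool --targets '[{"dx": 0,"dy": -0.045,"dz": 0.057,"yaw": 0,"fingers": 1},{"dx": 0,"dy": -0.042,"dz": 0.059,"yaw": 0,"fingers": 1},{"dx": 0,"dy": -0.039,"dz": 0.061,"yaw": 0,"fingers": 1},{"dx": 0,"dy": -0.036,"dz": 0.063,"yaw": 0,"fingers": 1},{"dx": 0,"dy": 0,"dz": 0,"yaw": 0,"fingers": 1},{"dx": 0,"dy": 0,"dz": 0,"yaw": 0,"fingers": 1}]' --squeeze 40

```text
clock: 5.9
position: [0.5282, -0.211, 0.219]
tool_rot: [3.141, 0.0, 1.854]
force: [2.9, -0.3, -0.9]
grip_width: 0.0226
finger_force: 41.0
```

drive_tool --targets '[{"dx": 0,"dy": -0.033,"dz": 0.065,"yaw": 0,"fingers": 1},{"dx": 0,"dy": -0.03,"dz": 0.066,"yaw": 0,"fingers": 1},{"dx": 0,"dy": -0.026,"dz": 0.068,"yaw": 0,"fingers": 1},{"dx": 0,"dy": -0.023,"dz": 0.069,"yaw": 0,"fingers": 1},{"dx": 0,"dy": 0,"dz": 0,"yaw": 0,"fingers": 1},{"dx": 0,"dy": 0,"dz": 0,"yaw": 0,"fingers": 1}]'

```text
clock: 6.5
position: [0.5174, -0.2141, 0.1913]
tool_rot: [3.141, -0.0, 1.855]
force: [9.6, -0.1, -6.1]
grip_width: 0.023
finger_force: 43.1
```

```bash
python3 - <<'E'
from workcell import readout, grab_frame
import cv2
s=readout.observe();print(s["position"],s["force"])
b=grab_frame("side")[150:280,240:370];c=grab_frame("wrist")[0:360,100:460]
cv2.imwrite("pics/z5.png",cv2.hconcat([cv2.resize(b,(400,400),interpolation=3),cv2.resize(c,(400,400))]))
E
```

```text
[ 0.51739873 -0.21410876  0.19134109] [ 9.60711554 -0.13695501 -6.12627875]
```

View pics/z5.png

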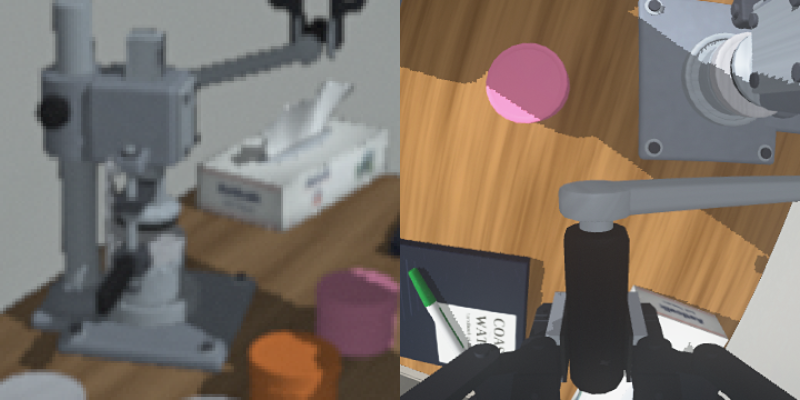

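The side view shows the pad around (160,215), still roughly 10–15 mm above the lid at (165,237), and the lever follows the gripper. I'll continue in smaller steps.

drive_tool --targets '[{"dx": 0,"dy": 0,"dz": 0.07,"yaw": 0,"fingers": 1},{"dx": 0,"dy": -0.006,"dz": 0.071,"yaw": 0,"fingers": 1},{"dx": 0,"dy": -0.012,"dz": 0.036,"yaw": 0,"fingers": 1},{"dx": 0,"dy": 0,"dz": 0,"yaw": 0,"fingers": 1}]'

```text
clock: 7.0
position: [0.5132, -0.2155, 0.1731]
tool_rot: [-3.138, -0.001, 1.854]
force: [-6.9, -3.7, -0.1]
grip_width: 0.0227
finger_force: 45.1
```

drive_tool --targets '[{"dx": 0,"dy": -0.012,"dz": 0.036,"yaw": 0,"fingers": 1},{"dx": 0,"dy": -0.007,"dz": 0.036,"yaw": 0,"fingers": 1},{"dx": 0,"dy": -0.004,"dz": 0.036,"yaw": 0,"fingers": 1},{"dx": 0,"dy": 0,"dz": 0,"yaw": 0,"fingers": 1},{"dx": 0,"dy": 0,"dz": 0,"yaw": 0,"fingers": 1}]'

```text
clock: 7.5
position: [0.5116, -0.2159, 0.1626]
tool_rot: [-3.139, -0.001, 1.854]
force: [-3.8, -3.7, -3.3]
grip_width: 0.0229
finger_force: 45.8
```

drive_tool --targets '[{"dx": 0,"dy": -0.002,"dz": 0.036,"yaw": 0,"fingers": 1},{"dx": 0,"dy": -0.002,"dz": 0.036,"yaw": 0,"fingers": 1},{"dx": 0,"dy": -0.002,"dz": 0.036,"yaw": 0,"fingers": 1}]'

```text
clock: 7.8
position: [0.5109, -0.2162, 0.1521]
tool_rot: [-3.139, -0.0, 1.854]
force: [-9.0, -4.0, 9.4]
grip_width: 0.0228
finger_force: 47.5
```

drive_tool --targets '[{"dx": 0,"dy": 0,"dz": 0,"yaw": 0,"fingers": 1},{"dx": 0,"dy": 0,"dz": 0,"yaw": 0,"fingers": 1}]'

```text
clock: 8.0
position: [0.5108, -0.2162, 0.1519]
tool_rot: [-3.138, -0.0, 1.854]
force: [-7.8, -4.8, 0.9]
grip_width: 0.0226
finger_force: 46.7
```

drive_tool --targets '[{"dx": 0,"dy": 0,"dz": 0.02,"yaw": 0,"fingers": 1},{"dx": 0,"dy": 0,"dz": 0.02,"yaw": 0,"fingers": 1},{"dx": 0,"dy": 0,"dz": 0.02,"yaw": 0,"fingers": 1}]'

```text
clock: 8.3
position: [0.5106, -0.2163, 0.146]
tool_rot: [-3.138, -0.0, 1.854]
force: [-9.9, -4.7, 5.9]
grip_width: 0.023
finger_force: 47.9
```

drive_tool --targets '[{"dx": 0,"dy": -0.005,"dz": 0.015,"yaw": 0,"fingers": 1},{"dx": 0,"dy": 0,"dz": 0.015,"yaw": 0,"fingers": 1}]'

```text
clock: 8.5
position: [0.5105, -0.2163, 0.1432]
tool_rot: [-3.139, -0.0, 1.854]
force: [-7.2, -3.0, 3.4]
grip_width: 0.0225
finger_force: 47.9
```

drive_tool --targets '[{"dx": 0,"dy": 0,"dz": 0.015,"yaw": 0,"fingers": 1},{"dx": 0,"dy": 0,"dz": 0.015,"yaw": 0,"fingers": 1}]'

```text
clock: 8.7
position: [0.5106, -0.2163, 0.1402]
tool_rot: [-3.139, -0.0, 1.854]
force: [-8.9, -3.9, 7.0]
grip_width: 0.0224
finger_force: 48.3
```

drive_tool --targets '[{"dx": 0,"dy": 0.002,"dz": 0.015,"yaw": 0,"fingers": 1},{"dx": 0,"dy": 0.002,"dz": 0.015,"yaw": 0,"fingers": 1}]'

```text
clock: 8.9
position: [0.5106, -0.2163, 0.137]
tool_rot: [-3.138, -0.0, 1.854]
force: [-9.7, -3.4, 6.4]
grip_width: 0.0226
finger_force: 48.6
```

drive_tool --targets '[{"dx": 0,"dy": -0.008,"dz": 0.015,"yaw": 0,"fingers": 1},{"dx": 0,"dy": 0,"dz": 0.015,"yaw": 0,"fingers": 1}]'

```text
clock: 9.1
position: [0.5106, -0.2162, 0.1343]
tool_rot: [-3.14, -0.0, 1.854]
force: [-4.0, -3.1, 3.5]
grip_width: 0.0229
finger_force: 48.6
```

drive_tool --targets '[{"dx": 0,"dy": 0,"dz": 0.015,"yaw": 0,"fingers": 1},{"dx": 0,"dy": 0.002,"dz": 0.015,"yaw": 0,"fingers": 1}]'

```text
clock: 9.3
position: [0.5109, -0.2162, 0.1314]
tool_rot: [-3.14, 0.0, 1.854]
force: [-6.9, -2.6, 7.0]
grip_width: 0.0226
finger_force: 49.0
```

drive_tool --targets '[{"dx": 0,"dy": 0,"dz": 0,"yaw": 0,"fingers": 1}]'

```text
clock: 9.4
position: [0.5109, -0.2162, 0.1312]
tool_rot: [-3.14, -0.0, 1.854]
force: [-5.5, -3.6, 2.0]
grip_width: 0.0229
finger_force: 48.7
```

drive_tool --targets '[{"dx": 0,"dy": -0.002,"dz": 0.015,"yaw": 0,"fingers": 1},{"dx": 0,"dy": 0.002,"dz": 0.015,"yaw": 0,"fingers": 1},{"dx": 0,"dy": 0,"dz": 0,"yaw": 0,"fingers": 1}]'

```text
clock: 9.7
position: [0.5111, -0.2161, 0.1282]
tool_rot: [-3.14, -0.0, 1.854]
force: [-3.8, -3.3, 2.9]
grip_width: 0.0229
finger_force: 49.1
```

drive_tool --targets '[{"dx": 0,"dy": 0.002,"dz": 0.015,"yaw": 0,"fingers": 1},{"dx": 0,"dy": 0.002,"dz": 0.015,"yaw": 0,"fingers": 1},{"dx": 0,"dy": 0,"dz": 0,"yaw": 0,"fingers": 1}]'

```text
clock: 10.0
position: [0.5113, -0.2161, 0.1252]
tool_rot: [-3.14, -0.0, 1.854]
force: [-4.9, -3.7, 3.4]
grip_width: 0.0231
finger_force: 49.5
```

drive_tool --targets '[{"dx": 0,"dy": 0.002,"dz": 0.015,"yaw": 0,"fingers": 1},{"dx": 0,"dy": 0.003,"dz": 0.015,"yaw": 0,"fingers": 1},{"dx": 0,"dy": 0,"dz": 0,"yaw": 0,"fingers": 1}]'

```text
clock: 10.3
position: [0.5117, -0.2159, 0.1223]
tool_rot: [-3.14, -0.0, 1.854]
force: [-7.9, -3.1, 6.3]
grip_width: 0.0226
finger_force: 49.8
```

drive_tool --targets '[{"dx": 0,"dy": -0.003,"dz": 0.015,"yaw": 0,"fingers": 1},{"dx": 0,"dy": 0,"dz": 0,"yaw": 0,"fingers": 1}]'

```text
clock: 10.5
position: [0.5118, -0.2159, 0.1209]
tool_rot: [-3.14, 0.0, 1.854]
force: [-3.8, -3.4, 3.7]
grip_width: 0.023
finger_force: 49.8
```

drive_tool --targets '[{"dx": 0,"dy": 0,"dz": 0.015,"yaw": 0,"fingers": 1},{"dx": 0,"dy": 0,"dz": 0,"yaw": 0,"fingers": 1}]'

```text
clock: 10.7
position: [0.512, -0.2159, 0.1194]
tool_rot: [-3.141, 0.0, 1.854]
force: [-3.2, -3.0, 4.6]
grip_width: 0.0226
finger_force: 50.0
```

drive_tool --targets '[{"dx": 0,"dy": 0.002,"dz": 0.015,"yaw": 0,"fingers": 1},{"dx": 0,"dy": 0,"dz": 0,"yaw": 0,"fingers": 1}]'

```text
clock: 10.9
position: [0.5123, -0.2158, 0.1181]
tool_rot: [-3.141, 0.0, 1.854]
force: [-5.0, -2.5, 6.2]
grip_width: 0.0226
finger_force: 50.2
```

drive_tool --targets '[{"dx": 0,"dy": 0.001,"dz": 0.015,"yaw": 0,"fingers": 1},{"dx": 0,"dy": 0.002,"dz": 0.015,"yaw": 0,"fingers": 1},{"dx": 0,"dy": 0,"dz": 0,"yaw": 0,"fingers": 1}]'

```text
clock: 11.2
position: [0.5126, -0.2156, 0.115]
tool_rot: [-3.141, 0.0, 1.854]
force: [-3.0, -2.9, 3.6]
grip_width: 0.0225
finger_force: 50.4
```

drive_tool --targets '[{"dx": 0,"dy": 0.002,"dz": 0.015,"yaw": 0,"fingers": 1},{"dx": 0,"dy": 0.003,"dz": 0.015,"yaw": 0,"fingers": 1},{"dx": 0,"dy": 0,"dz": 0,"yaw": 0,"fingers": 1}]'

```text
clock: 11.5
position: [0.5131, -0.2155, 0.1119]
tool_rot: [-3.141, 0.0, 1.854]
force: [-2.8, -3.2, 2.8]
grip_width: 0.023
finger_force: 50.6
```

drive_tool --targets '[{"dx": 0,"dy": 0.003,"dz": 0.015,"yaw": 0,"fingers": 1},{"dx": 0,"dy": 0,"dz": 0,"yaw": 0,"fingers": 1}]'

```text
clock: 11.7
position: [0.5134, -0.2154, 0.1105]
tool_rot: [-3.141, 0.0, 1.854]
force: [-2.2, -2.1, 4.4]
grip_width: 0.0223
finger_force: 50.8
```

```bash
python3 - <<'E'
from workcell import readout, grab_frame
import cv2
b=grab_frame("side")
a=cv2.imread("pics/side0.png")
cv2.imwrite("pics/side9.png",b)
f=lambda i:cv2.resize(i[190:265,255:315],(400,500),interpolation=cv2.INTER_CUBIC)
cv2.imwrite("pics/z6.png",cv2.hconcat([f(a),f(b)]))
E
```

```text
(no output)
```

View pics/z6.png

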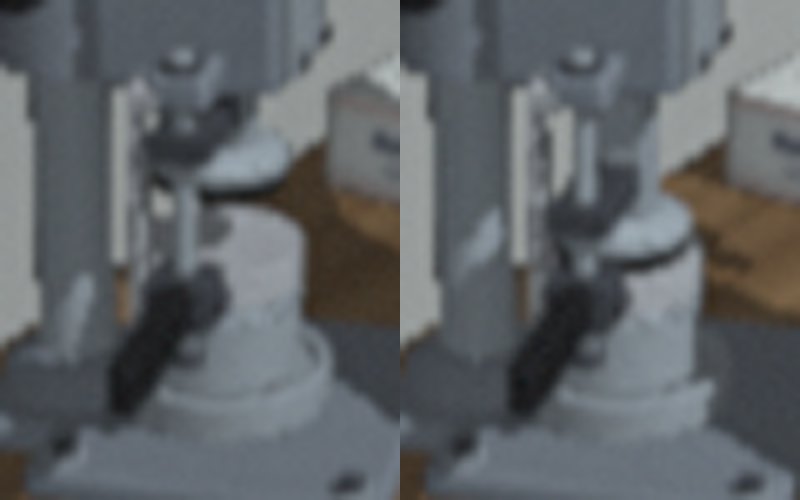

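The right half shows the pad down on the lid, with the lid's top right edge near crop (698,245); it was near (300,228) before. The lid is sliding or about to. I'll compare with the predicted rows.

```bash
python3 - <<'E'
from h import *
T=camera_info("side")["T"];r=T[:3,0];r=r/np.linalg.norm(r)
c=np.array([.6035,-.0568,0])
for z in(.078,.080,.082,.084,.086,.088,.09):
    p=proj("side",c+.037*r+[0,0,z]);print(z,(p-[255,190])*6.667)
# pad underside near-front edge (28mm toward cam) for z
f=T[:3,2].copy();f[2]=0;f/=np.linalg.norm(f)
for z in(.080,.082,.084,.086,.088,.09,.115):print("pad front",z,(proj("side",c+.028*f+[0,0,z])-[255,190])*6.667)
import cv2
a=cv2.imread("pics/side0.png",0).astype(int);b=cv2.imread("pics/side9.png",0).astype(int)
for n,i in(("before",a),("now",b)):
    for u in(290,296,298): print(n,u,i[205:246,u])
E
```

```text
0.078 [308.29902376 258.47261842]
0.08 [308.29626951 254.16976631]
0.082 [308.29351176 249.8614491 ]
0.084 [308.29075051 245.54765638]
0.086 [308.28798574 241.2283777 ]
0.088 [308.28521746 236.90360259]
0.09 [308.28244565 232.57332055]
pad front 0.08 [221.99632352 281.98238176]
pad front 0.082 [221.9374378  277.59313108]
pad front 0.084 [221.87847552 273.19817376]
pad front 0.086 [221.81943654 268.79749865]
pad front 0.088 [221.7603207 264.3910946]
pad front 0.09 [221.70112784 259.97895041]
pad front 0.115 [220.95465767 204.33821197]
before 290 [ 52  51  52  58  76  92 111 134 154 161 164 149 107  60  35  73 131 150
 147 143 145 147 147 147 148 149 147 144 141 139 137 135 136 134 130 127
 127 129 130 127 130]
before 296 [150 150 150 148 138 139 149 154 155 150 135  96  52  39  49  46  75 126
 149 148 147 145 146 145 150 153 151 151 149 143 137 136 129 128 136 135
 135 134 136 136 136]
before 298 [149 148 149 149 150 147 133 122 115  95  72  56  52  51  52  51  52  74
 117 143 147 146 146 149 152 151 149 149 143 136 130 127 133 135 134 133
 133 132 131 131 130]
now 290 [ 83  88  88  89  90 100 109 114 115 105  89  82  83  81  90 106 115 126
 151 165 164 156 141  99  45  66 125 153 151 145 143 143 136 133 133 132
 133 132 134 131 133]
now 296 [155 154 153 155 154 155 154 156 155 141 106  84  89  93 101 130 152 159
 163 162 145 113  73  84 127 154 159 158 157 153 142 137 130 134 141 143
 140 140 141 143 142]
now 298 [154 155 155 154 155 155 157 152 120  75  60  79  91  90  87  94 113 129
 123 110  95  94 121 146 155 159 157 155 152 144 139 129 127 129 131 130
 128 129 129 127 123]
```

The lid skirt has barely moved and the pad is just in contact, so about 4–8 mm of ram travel remains.

drive_tool --targets '[{"dx": 0,"dy": 0.004,"dz": 0.015,"yaw": 0,"fingers": 1},{"dx": 0,"dy": 0.004,"dz": 0.015,"yaw": 0,"fingers": 1},{"dx": 0,"dy": 0,"dz": 0,"yaw": 0,"fingers": 1}]'

```text
clock: 12.05
position: [0.5139, -0.2153, 0.1073]
tool_rot: [-3.141, 0.0, 1.854]
force: [-2.0, -2.5, 3.6]
grip_width: 0.0228
finger_force: 51.0
```

drive_tool --targets '[{"dx": 0,"dy": 0.004,"dz": 0.015,"yaw": 0,"fingers": 1},{"dx": 0,"dy": 0.005,"dz": 0.015,"yaw": 0,"fingers": 1},{"dx": 0,"dy": 0,"dz": 0,"yaw": 0,"fingers": 1}]'

```text
clock: 12.35
position: [0.5147, -0.2151, 0.1043]
tool_rot: [-3.14, 0.0, 1.854]
force: [-4.0, -2.9, 4.3]
grip_width: 0.0227
finger_force: 51.2
```

drive_tool --targets '[{"dx": 0,"dy": 0.005,"dz": 0.015,"yaw": 0,"fingers": 1},{"dx": 0,"dy": 0.005,"dz": 0.015,"yaw": 0,"fingers": 1},{"dx": 0,"dy": 0,"dz": 0,"yaw": 0,"fingers": 1}]'

```text
clock: 12.65
position: [0.5153, -0.2149, 0.1012]
tool_rot: [-3.14, -0.0, 1.854]
force: [-6.2, -4.0, 2.8]
grip_width: 0.0229
finger_force: 51.5
```

drive_tool --targets '[{"dx": 0,"dy": 0.004,"dz": 0.014,"yaw": 0,"fingers": 1},{"dx": 0,"dy": 0.005,"dz": 0.014,"yaw": 0,"fingers": 1},{"dx": 0,"dy": 0,"dz": 0,"yaw": 0,"fingers": 1}]'

```text
clock: 12.95
position: [0.516, -0.2146, 0.0984]
tool_rot: [-3.139, -0.0, 1.854]
force: [-6.9, -4.2, 4.8]
grip_width: 0.0226
finger_force: 52.0
```

drive_tool --targets '[{"dx": 0,"dy": 0.005,"dz": 0.014,"yaw": 0,"fingers": 1},{"dx": 0,"dy": 0,"dz": 0,"yaw": 0,"fingers": 1}]'

```text
clock: 13.15
position: [0.5164, -0.2146, 0.097]
tool_rot: [-3.139, -0.0, 1.854]
force: [-8.1, -3.9, 6.3]
grip_width: 0.0232
finger_force: 52.2
```

drive_tool --targets '[{"dx": 0,"dy": 0.006,"dz": 0.014,"yaw": 0,"fingers": 1},{"dx": 0,"dy": 0,"dz": 0,"yaw": 0,"fingers": 1}]'

```text
clock: 13.35
position: [0.5168, -0.2145, 0.0957]
tool_rot: [-3.139, -0.0, 1.854]
force: [-10.7, -3.9, 9.0]
grip_width: 0.0227
finger_force: 52.4
```

drive_tool --targets '[{"dx": 0,"dy": 0.006,"dz": 0.014,"yaw": 0,"fingers": 1},{"dx": 0,"dy": 0,"dz": 0,"yaw": 0,"fingers": 1}]'

```text
clock: 13.55
position: [0.5171, -0.2144, 0.0942]
tool_rot: [-3.139, -0.0, 1.854]
force: [-11.3, -4.7, 8.1]
grip_width: 0.023
finger_force: 52.7
```

drive_tool --targets '[{"dx": 0,"dy": -0.005,"dz": 0,"yaw": 0,"fingers": 1},{"dx": 0,"dy": 0,"dz": 0,"yaw": 0,"fingers": 1}]'

```text
clock: 13.75
position: [0.5171, -0.2143, 0.0942]
tool_rot: [-3.139, -0.0, 1.854]
force: [-6.4, -4.2, 7.0]
grip_width: 0.0226
finger_force: 52.2
```

drive_tool --targets '[{"dx": 0,"dy": 0.002,"dz": 0.007,"yaw": 0,"fingers": 1},{"dx": 0,"dy": 0,"dz": 0,"yaw": 0,"fingers": 1}]'

```text
clock: 13.95
position: [0.5173, -0.2143, 0.0937]
tool_rot: [-3.139, -0.0, 1.854]
force: [-9.1, -2.7, 9.4]
grip_width: 0.0229
finger_force: 52.8
```

```bash
python3 - <<'E'
from workcell import readout, grab_frame
import cv2
s=readout.observe();print(s["position"],s["force"],s["moment"],s["tool_rot"])
b=grab_frame("side");cv2.imwrite("pics/side10.png",b)
a=cv2.imread("pics/side0.png",0).astype(int);c=cv2.imread("pics/side9.png",0).astype(int);b=b.mean(2).astype(int)
for u in(285,290,294,296,298):
  for n,i in(("0",a),("9",c),("now",b)):print(u,n,i[220:246,u])
E
```

```text
[ 0.5172639  -0.21431437  0.09371279] [-9.11318899 -2.74792199  9.43444854] [-0.59694782  1.4831413   0.07247842] [-3.13939211e+00 -2.45650078e-05  1.85382538e+00]
285 0 [ 62  83  88  86  86  86  95 123 129 100  68  63  64  60  55  54  55  50
  52  64  82  95  91  86  92 104]
285 9 [ 64  64  61  56  57  81 109 113  88  67  64  65  69  62  55  57  55  54
  54  62  86  97  94  89  95 108]
285 now [ 70  69  67  62  56  54  72 102 105  89  71  65  68  65  57  57  56  56
  55  65  87  97  95  90  96 111]
290 0 [ 73 131 150 147 143 145 147 147 147 148 149 147 144 141 139 137 135 136
 134 130 127 127 129 130 127 130]
290 9 [106 115 126 151 165 164 156 141  99  45  66 125 153 151 145 143 143 136
 133 133 132 133 132 134 131 133]
290 now [ 89  98 108 120 150 166 169 166 147 102  52  78 130 149 148 145 147 145
 141 136 133 135 135 136 135 134]
294 0 [ 61 105 138 148 149 145 145 144 144 145 151 153 150 149 147 142 138 140
 137 134 135 134 134 135 136 136]
294 9 [142 149 159 162 163 164 151 111  58  70 124 156 159 154 153 155 148 143
 142 140 139 140 139 141 140 142]
294 now [122 141 149 160 165 165 167 154 114  67  84 135 158 160 156 156 155 148
 142 142 140 142 142 142 143 144]
296 0 [ 46  75 126 149 148 147 145 146 145 150 153 151 151 149 143 137 136 129
 128 136 135 135 134 136 136 136]
296 9 [130 152 159 163 162 145 113  73  84 127 154 159 158 157 153 142 137 130
 134 141 143 140 140 141 143 142]
296 now [ 97 125 148 161 164 169 156 120  80  93 130 152 161 160 159 157 147 136
 136 142 143 141 144 142 143 144]
298 0 [ 51  52  74 117 143 147 146 146 149 152 151 149 149 143 136 130 127 133
 135 134 133 133 132 131 131 130]
298 9 [ 94 113 129 123 110  95  94 121 146 155 159 157 155 152 144 139 129 127
 129 131 130 128 129 129 127 123]
298 now [ 81  87 110 128 127 119 106 101 128 151 161 162 157 157 153 144 137 131
 131 131 133 130 129 130 130 124]
```

Resistance along the swing rose from about 5–6 N to about 12 N, which is firm. The lid skirt has dropped about 2 px (6 mm) in the side view, so the lid is home. I'll release the lever and retreat upward.

drive_tool --targets '[{"dx": 0,"dy": 0,"dz": 0,"yaw": 0,"fingers": 1},{"dx": 0,"dy": 0,"dz": 0,"yaw": 0,"fingers": 0.4},{"dx": 0,"dy": 0,"dz": 0,"yaw": 0,"fingers": 0},{"dx": 0,"dy": 0,"dz": 0,"yaw": 0,"fingers": 0},{"dx": 0,"dy": 0,"dz": 0,"yaw": 0,"fingers": 0},{"dx": 0,"dy": 0,"dz": 0,"yaw": 0,"fingers": 0}]'

```text
clock: 14.6
position: [0.5185, -0.2136, 0.0937]
tool_rot: [3.142, -0.0, 1.855]
force: [-0.4, -0.4, 0.3]
grip_width: 0.0857
finger_force: 0.0
```

```bash
python3 - <<'E'
from h import *
import cv2
from workcell import grab_frame
np.set_printoptions(precision=4,suppress=True)
b=grab_frame("side").mean(2).astype(int);c=cv2.imread("pics/side10.png").mean(2).astype(int)
for u in(290,294,298):
  for n,i in(("10",c),("now",b)):print(u,n,i[220:242,u])
for z in(.085,.095,.105):
  A,B=atz(t(63,358),z),atz(t(195,325),z);print(z,A,B,np.linalg.norm(A-B),np.arctan2(*(B-A)[[1,0]])+np.pi/2)
yh=np.array([-.275,.961,0]);ram=np.array([.6035,-.0567,0])
print("tab mid/end",ram+.12*yh,ram+.143*yh)
E
```

```text
290 10 [ 89  98 108 120 150 166 169 166 147 102  52  78 130 149 148 145 147 145
 141 136 133 135]
290 now [ 90 105 117 134 157 167 166 148 118  74  42  79 132 148 147 146 146 146
 140 136 134 134]
294 10 [122 141 149 160 165 165 167 154 114  67  84 135 158 160 156 156 155 148
 142 142 140 142]
294 now [135 146 155 162 165 164 157 141  95  52  84 135 158 160 156 156 154 149
 143 140 140 141]
298 10 [ 81  87 110 128 127 119 106 101 128 151 161 162 157 157 153 144 137 131
 131 131 133 130]
298 now [ 83  94 115 124 121 107  94  96 129 155 162 160 158 156 154 144 137 132
 132 132 131 130]
0.085 [0.5651 0.0764 0.085 ] [0.5841 0.008  0.085 ] 0.07106190813164477 0.2710913061675455
0.095 [0.564  0.0762 0.095 ] [0.5828 0.0082 0.095 ] 0.0705406353129913 0.2710913061675466
0.105 [0.5629 0.076  0.105 ] [0.5816 0.0085 0.105 ] 0.07001936249433781 0.2710913061675462
tab mid/end [0.5705 0.0586 0.    ] [0.5642 0.0807 0.    ]
```

drive_tool --targets '[{"dx": 0,"dy": 0,"dz": -0.3,"yaw": 0,"fingers": 0},{"dx": 0,"dy": 0,"dz": -0.4,"yaw": 0,"fingers": 0},{"dx": 0,"dy": 0,"dz": -0.4,"yaw": 0,"fingers": 0},{"dx": 0,"dy": 0,"dz": -0.4,"yaw": 0,"fingers": 0},{"dx": 0,"dy": 0,"dz": -0.4,"yaw": 0,"fingers": 0},{"dx": 0,"dy": 0,"dz": -0.4,"yaw": 0,"fingers": 0},{"dx": 0,"dy": 0,"dz": -0.4,"yaw": 0,"fingers": 0},{"dx": 0,"dy": 0,"dz": -0.4,"yaw": 0,"fingers": 0},{"dx": 0.31,"dy": 0.16,"dz": 0,"yaw": 0,"fingers": 0},{"dx": 0.31,"dy": 0.16,"dz": 0,"yaw": 0,"fingers": 0},{"dx": 0.31,"dy": 0.16,"dz": 0,"yaw": 0,"fingers": 0},{"dx": 0.31,"dy": 0.16,"dz": 0,"yaw": 0,"fingers": 0},{"dx": 0.31,"dy": 0.16,"dz": 0,"yaw": 0,"fingers": 0},{"dx": 0.3,"dy": 0.15,"dz": 0,"yaw": 0,"fingers": 0},{"dx": 0.3,"dy": 0.15,"dz": 0,"yaw": 0,"fingers": 0},{"dx": 0.3,"dy": 0.15,"dz": 0,"yaw": 0,"fingers": 0},{"dx": 0,"dy": 0,"dz": 0,"yaw": 0,"fingers": 0},{"dx": 0,"dy": 0,"dz": 0,"yaw": 0,"fingers": 0}]'

```text
clock: 16.45
position: [0.5698, 0.057, 0.4036]
tool_rot: [-3.141, -0.0, 1.856]
force: [0.8, 0.0, -0.2]
grip_width: 0.0854
finger_force: 0.0
```

```bash
python3 - <<'E'
from h import *
import cv2
from workcell import grab_frame,readout
np.set_printoptions(precision=4,suppress=True,linewidth=200)
s=readout.observe();P,q=s["position"],s["tool_rot"];print(P,q)
im=grab_frame("wrist");cv2.imwrite("pics/w3.png",im)
g=im.max(2).astype(int)
c=camera_info("wrist")
def wproj(X):
    Rt=R.from_euler("xyz",q).as_matrix();p=np.linalg.inv(c["hand_eye"])@np.append(Rt.T@(X-P),1);a=np.arctan2(np.hypot(p[0],p[1]),-p[2]);k=c["fx"]*a/np.hypot(p[0],p[1]);return c["cx"]+k*p[0],c["cy"]-k*p[1]
for z in(.085,.105):
    for X in((.5705,.0586),(.5642,.0807),(.5767,.036)):print(z,X,wproj(np.array([*X,z])))
v=int(wproj(np.array([.5705,.0586,.1]))[1])
for r in range(v-36,v+30,5):print(r,g[r,250:312:2])
E
```

```text
[0.5698 0.057  0.4036] [-3.1413 -0.      1.8559]
0.085 (0.5705, 0.0586) (np.float64(276.89337802007225), np.float64(159.89311887766297))
0.085 (0.5642, 0.0807) (np.float64(276.99671040835455), np.float64(145.22905284448657))
0.085 (0.5767, 0.036) (np.float64(276.6404602915326), np.float64(174.62343670239275))
0.105 (0.5705, 0.0586) (np.float64(276.9178443038066), np.float64(162.07468720803084))
0.105 (0.5642, 0.0807) (np.float64(277.0257226068127), np.float64(146.82484826775925))
0.105 (0.5767, 0.036) (np.float64(276.654543494409), np.float64(177.37450107291573))
125 [152 149 159 159 154 160 160 155 154 155 151 146 143 141 142 136 138 132 131 138 151 155 157 157 151 141 135 136 141 144 143]
130 [152 157 159 152 158 160 158 151 157 151 149 147 140 141 137 140 136 133 143 149 156 159 157 153 144 135 136 141 143 144 147]
135 [156 160 155 155 163 159 151 155 151 149 147 140 143 142 138 136 138 148 148 156 159 157 155 149 139 136 141 144 147 147 141]
140 [158 157 155 161 161 156 151 152 148 150 143 142 144 133 136 140 149 150 158 159 160 156 148 143 134 140 144 148 146 140 149]
145 [157 1
[... 589 characters left out ...]
9 142 133 139 144 144 145 147 159 150 146 139 137]
170 [160 162 160 153 154 154 149 155 141 144 153 159  95  53  52  50  75 161 148 139 137 148 148 150 152 160 157 149 141 141 143]
175 [155 151 152 151 153 151 150 149 152 149 150 152 121  53  52  49  82 152 152 154 153 153 152 151 150 150 178 177 116 103  95]
180 [100  96 156 152 153 152 152 152 153 152 153 153 123  52  51  48  80 153 150 150 150 151 153 151 150 177 126  58  61  85  99]
185 [ 97  96  96  96  94  90 159 155 155 155 153 155 122  50  52  47 101 152 152 153 154 153 152 152 150 148 148 154  93  97  95]
190 [ 96  96  96  98  99  97  97  96  95  94  92 160 155  49  50  46 105 157 155 116 146 150 151 154 153 155 154 154  92  96  97]
```

```bash
python3 - <<'E'
from h import *
import cv2
for z in(.075,.085,.095,.105):print(z,[proj("side",[*X,z+d]).round(1) for X in((.5655,.081),) for d in(.011,0,-.011)])
g=cv2.imread("pics/side10.png").max(2)
for r in range(232,258):print(r,g[r,262:296:2])
E
```

```text
0.075 [array([272.1, 248.6]), array([272.3, 252.5]), array([272.4, 256.4])]
0.085 [array([272., 245.]), array([272.2, 249. ]), array([272.3, 252.9])]
0.095 [array([271.9, 241.4]), array([272. , 245.4]), array([272.2, 249.3])]
0.105 [array([271.8, 237.8]), array([271.9, 241.8]), array([272.1, 245.8])]
232 [ 98 114 101  97  91  70  98  97  65  55  66  74  77  84 136 158 164]
233 [ 98 104 100  99  92  72  95  85  54  39  46  63  74  85 154 162 166]
234 [ 94  98 100  99  94  70  97  75  40  35  39  57  70  79 153 161 162]
235 [ 94  96 100  97  93  71  96  77  33  35  38  57  66  75 151 160 162]
236 [ 90  96  99  98  93  72  94  73  32  36  35  57  64  85 153 164 162]
237 [ 91  97 101  96  93  70  85  58  32  34  35  56  64 110 152 163 155]
238 [ 90  95 100  99  94  74  80  46  35  37  36  55  71 132 149 148 151]
239 [ 94  97 100  96  93  78  67  36  37  35  39  62  91 139 144 141 151]
240 [ 92  96  99  98  94  79  52  34  40  30  55  87 114 136 141 145 149]
241 [ 92  98 101  98  92  77  40  35  34  32  77 108 122 136 143 147 151]
242 [ 85  96  99  95  88  62  36  35  32  32  82 105 124 1
[... 425 characters left out ...]
8 119 111 119 128 137 137 140 134]
249 [ 83  83  84  86  79  28  33  45 102 134 128 128 128 132 132 144 142]
250 [ 82  83  84  85  77  27  33  64  98 122 130 136 139 142 145 150 151]
251 [ 80  80  79  80  72  39  39  82  94 105 118 129 138 141 144 146 147]
252 [ 77  76  77  73  69  55  57  90  93 101 110 120 128 132 137 142 146]
253 [ 79  72  73  78  71  69  77  92  92 102 110 117 123 129 135 142 147]
254 [ 79  68  81 107  83  85 107 109  94 103 111 118 125 132 137 139 144]
255 [ 74  59  87 122 107 110 121 121 112 114 114 112 127 133 134 131 133]
256 [ 67  46  87 122 122 121 123 125 120 122 116 118 124 125 128 124 124]
257 [ 68  50 102 127 122 122 122 122 121 122 123 122 124 122 123 124 124]
```

drive_tool --targets '[{"dx": 0.014,"dy": 0.025,"dz": 0.4,"yaw": 0,"fingers": 0},{"dx": 0,"dy": 0,"dz": 0.4,"yaw": 0,"fingers": 0},{"dx": 0,"dy": 0,"dz": 0.4,"yaw": 0,"fingers": 0},{"dx": 0,"dy": 0,"dz": 0.4,"yaw": 0,"fingers": 0},{"dx": 0,"dy": 0,"dz": 0.4,"yaw": 0,"fingers": 0},{"dx": 0,"dy": 0,"dz": 0.4,"yaw": 0,"fingers": 0},{"dx": 0,"dy": 0,"dz": 0.4,"yaw": 0,"fingers": 0},{"dx": 0,"dy": 0,"dz": 0.3,"yaw": 0,"fingers": 0},{"dx": 0,"dy": 0,"dz": 0.3,"yaw": 0,"fingers": 0},{"dx": 0,"dy": 0,"dz": 0.25,"yaw": 0,"fingers": 0},{"dx": 0,"dy": 0,"dz": 0,"yaw": 0,"fingers": 0},{"dx": 0,"dy": 0,"dz": 0,"yaw": 0,"fingers": 0}]' --squeeze 25

```text
clock: 17.7
position: [0.5721, 0.0578, 0.0394]
tool_rot: [-3.141, 0.0, 1.853]
force: [0.1, -0.3, -1.1]
grip_width: 0.0853
finger_force: 0.0
```

drive_tool --targets '[{"dx": 0,"dy": 0,"dz": 0,"yaw": 0,"fingers": 0.5},{"dx": 0,"dy": 0,"dz": 0,"yaw": 0,"fingers": 0.7},{"dx": 0,"dy": 0,"dz": 0,"yaw": 0,"fingers": 1},{"dx": 0,"dy": 0,"dz": 0,"yaw": 0,"fingers": 1},{"dx": 0,"dy": 0,"dz": 0,"yaw": 0,"fingers": 1},{"dx": 0,"dy": 0,"dz": 0,"yaw": 0,"fingers": 1}]'

```text
clock: 18.3
position: [0.5721, 0.0585, 0.039]
tool_rot: [3.141, 0.0, 1.855]
force: [0.4, -0.7, 2.6]
grip_width: 0.0113
finger_force: 30.2
```

drive_tool --targets '[{"dx": 0,"dy": 0,"dz": -0.015,"yaw": 0,"fingers": 1},{"dx": 0,"dy": 0,"dz": -0.015,"yaw": 0,"fingers": 1}]'

```text
clock: 18.5
position: [0.5719, 0.0585, 0.0418]
tool_rot: [3.142, -0.0, 1.855]
force: [2.1, -0.0, -3.6]
grip_width: 0.0112
finger_force: 29.4
```

drive_tool --targets '[{"dx": 0,"dy": 0,"dz": -0.01,"yaw": 0,"fingers": 1},{"dx": 0,"dy": 0,"dz": -0.01,"yaw": 0,"fingers": 1}]'

```text
clock: 18.7
position: [0.5719, 0.0585, 0.0439]
tool_rot: [3.141, -0.0, 1.855]
force: [2.1, 1.0, -4.0]
grip_width: 0.0113
finger_force: 29.4
```

drive_tool --targets '[{"dx": 0,"dy": 0,"dz": -0.01,"yaw": 0,"fingers": 1}]'

```text
clock: 18.8
position: [0.5719, 0.0585, 0.0449]
tool_rot: [3.141, -0.0, 1.854]
force: [3.4, 1.0, -4.4]
grip_width: 0.0115
finger_force: 29.4
```

drive_tool --targets '[{"dx": 0,"dy": 0,"dz": -0.01,"yaw": 0,"fingers": 1}]'

```text
clock: 18.9
position: [0.5719, 0.0585, 0.0459]
tool_rot: [3.141, -0.0, 1.854]
force: [2.9, 0.5, -4.0]
grip_width: 0.0115
finger_force: 29.4
```

Sliding at about 4 N. I'll continue in small steps until the force climbs.

drive_tool --targets '[{"dx": 0,"dy": 0,"dz": -0.01,"yaw": 0,"fingers": 1}]'

```text
clock: 19.0
position: [0.5719, 0.0585, 0.0469]
tool_rot: [3.141, -0.0, 1.854]
force: [3.2, -0.5, -3.7]
grip_width: 0.0114
finger_force: 29.4
```

drive_tool --targets '[{"dx": 0,"dy": 0,"dz": -0.01,"yaw": 0,"fingers": 1}]'

```text
clock: 19.1
position: [0.5719, 0.0585, 0.0479]
tool_rot: [3.141, -0.0, 1.854]
force: [3.5, 0.5, -3.5]
grip_width: 0.0113
finger_force: 29.4
```

drive_tool --targets '[{"dx": 0,"dy": 0,"dz": -0.008,"yaw": 0,"fingers": 1}]'

```text
clock: 19.2
position: [0.5719, 0.0585, 0.0487]
tool_rot: [3.141, -0.0, 1.854]
force: [3.4, -0.0, -3.5]
grip_width: 0.0117
finger_force: 29.4
```

drive_tool --targets '[{"dx": 0,"dy": 0,"dz": -0.008,"yaw": 0,"fingers": 1}]'

```text
clock: 19.3
position: [0.5719, 0.0586, 0.0495]
tool_rot: [3.141, -0.0, 1.855]
force: [2.9, -0.1, -4.1]
grip_width: 0.0113
finger_force: 29.4
```

drive_tool --targets '[{"dx": 0,"dy": 0,"dz": -0.008,"yaw": 0,"fingers": 1}]'

```text
clock: 19.4
position: [0.5719, 0.0585, 0.0503]
tool_rot: [3.142, -0.0, 1.855]
force: [2.6, -0.3, -4.3]
grip_width: 0.0114
finger_force: 29.4
```

drive_tool --targets '[{"dx": 0,"dy": 0,"dz": -0.008,"yaw": 0,"fingers": 1}]'

```text
clock: 19.5
position: [0.5719, 0.0585, 0.0511]
tool_rot: [3.141, -0.0, 1.854]
force: [2.3, 1.3, -3.6]
grip_width: 0.0114
finger_force: 29.4
```

drive_tool --targets '[{"dx": 0,"dy": 0,"dz": -0.008,"yaw": 0,"fingers": 1}]'

```text
clock: 19.6
position: [0.5719, 0.0585, 0.0519]
tool_rot: [3.141, -0.0, 1.855]
force: [3.4, 0.9, -3.7]
grip_width: 0.0111
finger_force: 29.4
```

drive_tool --targets '[{"dx": 0,"dy": 0,"dz": -0.008,"yaw": 0,"fingers": 1}]'

```text
clock: 19.7
position: [0.5719, 0.0586, 0.0527]
tool_rot: [3.142, -0.0, 1.855]
force: [2.8, 0.5, -3.7]
grip_width: 0.0109
finger_force: 29.4
```

drive_tool --targets '[{"dx": 0,"dy": 0,"dz": -0.008,"yaw": 0,"fingers": 1}]'

```text
clock: 19.8
position: [0.5719, 0.0585, 0.0535]
tool_rot: [3.142, -0.0, 1.855]
force: [3.5, 0.7, -2.4]
grip_width: 0.0114
finger_force: 29.4
```

drive_tool --targets '[{"dx": 0,"dy": 0,"dz": -0.008,"yaw": 0,"fingers": 1}]'

```text
clock: 19.9
position: [0.5718, 0.0585, 0.0542]
tool_rot: [-3.142, -0.0, 1.855]
force: [5.1, 2.0, -9.4]
grip_width: 0.0112
finger_force: 28.7
```

drive_tool --targets '[{"dx": 0,"dy": 0,"dz": -0.008,"yaw": 0,"fingers": 1}]'

```text
clock: 20.0
position: [0.5718, 0.0585, 0.0547]
tool_rot: [-3.141, -0.0, 1.855]
force: [7.2, 2.0, -16.8]
grip_width: 0.0114
finger_force: 27.7
```

drive_tool --targets '[{"dx": 0,"dy": 0,"dz": -0.008,"yaw": 0,"fingers": 1}]'

```text
clock: 20.1
position: [0.5717, 0.0586, 0.0552]
tool_rot: [-3.141, -0.0, 1.855]
force: [9.2, 2.3, -21.2]
grip_width: 0.0109
finger_force: 27.1
```

drive_tool --targets '[{"dx": 0,"dy": 0,"dz": 0.014,"yaw": 0,"fingers": 1},{"dx": 0,"dy": 0,"dz": 0,"yaw": 0,"fingers": 1}]'

```text
clock: 20.3
position: [0.5718, 0.0585, 0.0544]
tool_rot: [-3.142, -0.0, 1.854]
force: [3.9, 0.9, -3.1]
grip_width: 0.0112
finger_force: 29.4
```

```bash
python3 - <<'E'
import cv2
from workcell import grab_frame,readout
s=readout.observe();print(s["position"],s["force"])
b=grab_frame("side");cv2.imwrite("pics/side11.png",b);b=b.mean(2).astype(int);c=cv2.imread("pics/side10.png").mean(2).astype(int)
for u in(284,286,288,290,294,298):
  for n,i in(("10",c),("now",b)):print(u,n,i[212:242,u])
E
```

```text
[0.57184234 0.05851457 0.05438949] [ 3.91291247  0.88239779 -3.05617401]
284 10 [108 110 110 103  99 101 102 102 101  87  73  60  54  53  58  86  99  99
  93  78  69  58  52  51  54  52  52  58  82 101]
284 now [ 36  43  41  42  34  40  53  65  64  58  48  36  30  33  37  36  36  46
  53  52  52  51  53  79 109 118 119 120 122 121]
286 10 [ 97 106 110  94  69  63  64  63  65  67  66  65  62  77 107 130 124  94
  68  66  71  68  65  60  58  58  66  85 107 115]
286 now [ 74  86  73  51  41  39  44  58  70  65  52  40  38  39  39  39  40  51
  57  60  63  68  80  96 101  99  94  91  90  90]
288 10 [105 113 112  95  74  65  65  65  65  63  65  85 117 148 163 166 147 109
  68  61  79  80  73  70  80 106 125 131 128 127]
288 now [ 97  93  81  60  43  36  42  44  44  40  38  37  39  34  41  49  60  62
  56  57  76  94 103 102 102 101  95  93  92  91]
290 10 [118 118 120 113  98  86  81  85  89  98 108 120 150 166 169 166 147 102
  52  78 130 149 148 145 147 145 141 136 133 135]
290 now [ 72  69  66  55  41  36  37  38  37  36  36  41  49  69  84  90  76  45
  31  56  81  98 104 102 102  99  95  91  92  90]
294 10 [151 155 152 141 119 100  98 100 122 141 149 160 165 165 167 154 114  67
  84 135 158 160 156 156 155 148 142 142 140 142]
294 now [42 37 33 34 36 38 44 56 69 81 85 87 87 88 89 75 49 34 56 82 95 98 99 99
 98 92 89 90 89 89]
298 10 [151 119  74  55  75  88  88  82  81  87 110 128 127 119 106 101 128 151
 161 162 157 157 153 144 137 131 131 131 133 130]
298 now [52 45 48 58 79 90 90 83 84 82 84 85 78 81 83 84 86 88 91 92 92 93 90 85
 82 83 81 83 82 83]
```

drive_tool --targets '[{"dx": 0,"dy": 0,"dz": 0,"yaw": 0,"fingers": 0.5},{"dx": 0,"dy": 0,"dz": 0,"yaw": 0,"fingers": 0},{"dx": 0,"dy": 0,"dz": 0,"yaw": 0,"fingers": 0},{"dx": 0,"dy": 0,"dz": 0,"yaw": 0,"fingers": 0},{"dx": 0,"dy": 0,"dz": 0,"yaw": 0,"fingers": 0},{"dx": 0,"dy": 0,"dz": -0.2,"yaw": 0,"fingers": 0},{"dx": 0,"dy": 0,"dz": -0.4,"yaw": 0,"fingers": 0},{"dx": 0,"dy": 0,"dz": -0.4,"yaw": 0,"fingers": 0},{"dx": 0,"dy": 0,"dz": -0.4,"yaw": 0,"fingers": 0},{"dx": 0,"dy": 0,"dz": -0.4,"yaw": 0,"fingers": 0},{"dx": 0,"dy": 0,"dz": -0.4,"yaw": 0,"fingers": 0},{"dx": 0,"dy": 0,"dz": -0.4,"yaw": 0,"fingers": 0},{"dx": 0,"dy": 0,"dz": -0.4,"yaw": 0,"fingers": 0},{"dx": 0,"dy": 0,"dz": -0.4,"yaw": 0,"fingers": 0},{"dx": 0,"dy": 0,"dz": 0,"yaw": 0,"fingers": 0},{"dx": 0,"dy": 0,"dz": 0,"yaw": 0,"fingers": 0}]'

```text
clock: 21.95
position: [0.5719, 0.0586, 0.3949]
tool_rot: [3.141, 0.0, 1.854]
force: [0.1, -0.3, -0.7]
grip_width: 0.0851
finger_force: 0.0
```

drive_tool --targets '[{"dx": -0.31,"dy": -0.16,"dz": 0,"yaw": 0,"fingers": 0},{"dx": -0.31,"dy": -0.16,"dz": 0,"yaw": 0,"fingers": 0},{"dx": -0.31,"dy": -0.16,"dz": 0,"yaw": 0,"fingers": 0},{"dx": -0.31,"dy": -0.16,"dz": 0,"yaw": 0,"fingers": 0},{"dx": -0.31,"dy": -0.16,"dz": 0,"yaw": 0,"fingers": 0},{"dx": -0.31,"dy": -0.16,"dz": 0,"yaw": 0,"fingers": 0},{"dx": -0.31,"dy": -0.16,"dz": 0,"yaw": 0,"fingers": 0},{"dx": -0.29,"dy": -0.15,"dz": 0,"yaw": 0,"fingers": 0},{"dx": 0,"dy": 0,"dz": 0,"yaw": 0,"fingers": 0},{"dx": 0,"dy": 0,"dz": 0,"yaw": 0,"fingers": 0}]'

```text
clock: 22.95
position: [0.5183, -0.2135, 0.3933]
tool_rot: [-3.14, -0.001, 1.853]
force: [-0.4, 0.5, 0.2]
grip_width: 0.0851
finger_force: 0.0
```

```bash
python3 - <<'E'
from h import *
import cv2
from workcell import grab_frame,readout
np.set_printoptions(precision=4,suppress=True,linewidth=200)
s=readout.observe();P,q=s["position"],s["tool_rot"];print(P,q)
im=grab_frame("wrist");cv2.imwrite("pics/w4.png",im);g=im.max(2).astype(int)
b=grab_frame("side");cv2.imwrite("pics/side12.png",b);b=b.mean(2).astype(int);c=cv2.imread("pics/side10.png").mean(2).astype(int)
for u in(284,288,294):
  for n,i in(("10",c),("now",b)):print(u,n,i[212:242,u])
for r in range(120,250,10):
    print(r,g[r,240:320:3])
E
```

```text
[ 0.5183 -0.2135  0.3933] [-3.1402 -0.0013  1.8533]
284 10 [108 110 110 103  99 101 102 102 101  87  73  60  54  53  58  86  99  99  93  78  69  58  52  51  54  52  52  58  82 101]
284 now [104 104  95  91  92  97  99  96  84  70  58  51  52  52  53  58  58  51  51  52  49  50  59  88 115 127 126 126 124 117]
288 10 [105 113 112  95  74  65  65  65  65  63  65  85 117 148 163 166 147 109  68  61  79  80  73  70  80 106 125 131 128 127]
288 now [101 107  98  75  63  63  64  63  60  65  82 109 123 118 108  93  75  63  55  70 116 136 136 137 136 136 132 125 123 122]
294 10 [151 155 152 141 119 100  98 100 122 141 149 160 165 165 167 154 114  67  84 135 158 160 156 156 155 148 142 142 140 142]
294 now [142 141 142 132 107  86  84  81  76  76  78  99 131 155 145 110  67  35  72 128 152 155 151 150 147 137 130 126 124 116]
120 [151 149 144 144 136 132 136 133 135 137 143 139 135 141 152 152 144  86  88  91  89  91 114  79 116  94  94]
130 [147 139 144 141 129 135 134 138  99 106 108 108 106 106 105 105 106 106 106 108 109 108 107 109 110 110 109]
140 [133 139 142 125 135 137 137 140  64  5
[... 510 characters left out ...]
152 155 150 153]
190 [133 128 138 135 142 148 145 146 158  50  53  50  48  44  72 123 133 143 147 140 151 151 154 155 153 153 144]
200 [ 86  84 139 141 148 138 146 154 156 149 145 148 140 133 128 132 147 146 138 155 153 156 156 152 150 141 146]
210 [ 85 143 137 146 135 140 148 158 152 145 146 139 136 131 136 143 144 143 154 149 135 101 155 148 143 146 139]
220 [ 90 139 141 136 139 148 157 154 141 146 141 139 132 135 137 146 142 149 159 197 188 195 203 120 121 117  92]
230 [ 91 138 140 141 143 157 154 140 144 142 141 133 139 127 143 139 145 201 199 202 205 206 208 211 213 214 215]
240 [135 143 140 138 155 153 142 141 144 143 135 139 128 141 146 181 171 224 213 214 215 217 219 220 222 222 223]
```

drive_tool --targets '[{"dx": 0,"dy": -0.02,"dz": 0.4,"yaw": 0,"fingers": 0},{"dx": 0,"dy": 0,"dz": 0.4,"yaw": 0,"fingers": 0},{"dx": 0,"dy": 0,"dz": 0.4,"yaw": 0,"fingers": 0},{"dx": 0,"dy": 0,"dz": 0.4,"yaw": 0,"fingers": 0},{"dx": 0,"dy": 0,"dz": 0.4,"yaw": 0,"fingers": 0},{"dx": 0,"dy": 0,"dz": 0.4,"yaw": 0,"fingers": 0},{"dx": 0,"dy": 0,"dz": 0.3,"yaw": 0,"fingers": 0},{"dx": 0,"dy": 0,"dz": 0.25,"yaw": 0,"fingers": 0},{"dx": 0,"dy": 0,"dz": 0,"yaw": 0,"fingers": 0},{"dx": 0,"dy": 0,"dz": 0,"yaw": 0,"fingers": 0.5},{"dx": 0,"dy": 0,"dz": 0,"yaw": 0,"fingers": 1},{"dx": 0,"dy": 0,"dz": 0,"yaw": 0,"fingers": 1},{"dx": 0,"dy": 0,"dz": 0,"yaw": 0,"fingers": 1},{"dx": 0,"dy": 0,"dz": 0,"yaw": 0,"fingers": 1}]' --squeeze 40

```text
clock: 24.45
position: [0.5146, -0.2147, 0.0993]
tool_rot: [-3.138, -0.0, 1.853]
force: [-13.5, -4.5, 1.0]
grip_width: 0.023
finger_force: 39.1
```

drive_tool --targets '[{"dx": 0,"dy": -0.022,"dz": -0.034,"yaw": 0,"fingers": 1},{"dx": 0,"dy": -0.012,"dz": -0.034,"yaw": 0,"fingers": 1},{"dx": 0,"dy": -0.023,"dz": -0.069,"yaw": 0,"fingers": 1},{"dx": 0,"dy": -0.02,"dz": -0.07,"yaw": 0,"fingers": 1},{"dx": 0,"dy": 0,"dz": 0,"yaw": 0,"fingers": 1}]'

```text
clock: 24.95
position: [0.5112, -0.2157, 0.1218]
tool_rot: [3.138, 0.001, 1.855]
force: [6.1, 0.3, -2.2]
grip_width: 0.0227
finger_force: 40.0
```

drive_tool --targets '[{"dx": 0,"dy": -0.007,"dz": -0.071,"yaw": 0,"fingers": 1},{"dx": 0,"dy": -0.009,"dz": -0.072,"yaw": 0,"fingers": 1},{"dx": 0,"dy": -0.006,"dz": -0.072,"yaw": 0,"fingers": 1},{"dx": 0,"dy": -0.002,"dz": -0.072,"yaw": 0,"fingers": 1},{"dx": 0,"dy": 0.002,"dz": -0.072,"yaw": 0,"fingers": 1},{"dx": 0,"dy": 0,"dz": 0,"yaw": 0,"fingers": 1}]'

```text
clock: 25.55
position: [0.5126, -0.2151, 0.1586]
tool_rot: [3.132, 0.003, 1.857]
force: [25.8, 3.5, -5.9]
grip_width: 0.0229
finger_force: 42.1
```

drive_tool --targets '[{"dx": 0,"dy": 0.025,"dz": 0,"yaw": 0,"fingers": 1},{"dx": 0,"dy": 0.007,"dz": -0.036,"yaw": 0,"fingers": 1},{"dx": 0,"dy": 0.006,"dz": -0.036,"yaw": 0,"fingers": 1},{"dx": 0,"dy": 0,"dz": 0,"yaw": 0,"fingers": 1}]'

```text
clock: 25.95
position: [0.5134, -0.2148, 0.1646]
tool_rot: [3.137, 0.001, 1.856]
force: [12.1, 1.6, -5.1]
grip_width: 0.0229
finger_force: 41.7
```

drive_tool --targets '[{"dx": 0,"dy": 0.026,"dz": -0.071,"yaw": 0,"fingers": 1},{"dx": 0,"dy": 0.022,"dz": -0.07,"yaw": 0,"fingers": 1},{"dx": 0,"dy": 0.023,"dz": -0.069,"yaw": 0,"fingers": 1},{"dx": 0,"dy": 0,"dz": 0,"yaw": 0,"fingers": 1}]'

```text
clock: 26.35
position: [0.5187, -0.2134, 0.1855]
tool_rot: [3.14, 0.001, 1.855]
force: [2.4, 0.1, 0.7]
grip_width: 0.0233
finger_force: 40.9
```

drive_tool --targets '[{"dx": 0,"dy": 0.025,"dz": -0.069,"yaw": 0,"fingers": 1},{"dx": 0,"dy": 0.028,"dz": -0.067,"yaw": 0,"fingers": 1},{"dx": 0,"dy": 0.031,"dz": -0.066,"yaw": 0,"fingers": 1},{"dx": 0,"dy": 0.034,"dz": -0.064,"yaw": 0,"fingers": 1},{"dx": 0,"dy": 0,"dz": 0,"yaw": 0,"fingers": 1}]'

```text
clock: 26.85
position: [0.5294, -0.2102, 0.2115]
tool_rot: [3.141, 0.0, 1.855]
force: [-1.2, -1.2, -0.4]
grip_width: 0.0234
finger_force: 40.3
```

drive_tool --targets '[{"dx": 0,"dy": 0.035,"dz": -0.064,"yaw": 0,"fingers": 1},{"dx": 0,"dy": 0.038,"dz": -0.062,"yaw": 0,"fingers": 1},{"dx": 0,"dy": 0.041,"dz": -0.06,"yaw": 0,"fingers": 1},{"dx": 0,"dy": 0.043,"dz": -0.058,"yaw": 0,"fingers": 1},{"dx": 0,"dy": 0,"dz": 0,"yaw": 0,"fingers": 1}]'

```text
clock: 27.35
position: [0.5429, -0.2061, 0.2341]
tool_rot: [-3.138, -0.001, 1.854]
force: [-6.9, -3.1, -15.6]
grip_width: 0.0228
finger_force: 45.7
```

drive_tool --targets '[{"dx": 0,"dy": 0.006,"dz": -0.008,"yaw": 0,"fingers": 1},{"dx": 0,"dy": 0,"dz": 0,"yaw": 0,"fingers": 1}]'

```text
clock: 27.55
position: [0.5428, -0.206, 0.2343]
tool_rot: [-3.137, -0.002, 1.854]
force: [-7.7, -4.0, -25.6]
grip_width: 0.0229
finger_force: 44.9
```

```bash
python3 - <<'E'
import cv2,numpy as np
from workcell import grab_frame
b=grab_frame("side").mean(2);cv2.imwrite("pics/side13.png",b);a=cv2.imread("pics/side0.png").mean(2)
# lever bar and ram top
for n,(r0,r1,c0,c1) in {"bar":(148,172,300,325),"ramtop":(150,176,278,296),"foot":(205,222,284,300),"grip":(136,150,328,340)}.items():
    A=a[r0:r1,c0:c1].astype(np.uint8);best=[]
    B=b[r0-8:r1+8,c0-8:c1+8].astype(np.uint8)
    m=cv2.matchTemplate(B,A,cv2.TM_CCOEFF_NORMED);_,v,_,p=cv2.minMaxLoc(m);print(n,v,p[0]-8,p[1]-8,"at zero",m[8,8])
E
```

```text
bar 0.991357684135437 0 0 at zero 0.9913577
ramtop 0.9985042810440063 0 0 at zero 0.9985043
foot 0.9601535797119141 0 0 at zero 0.9601536
grip 0.6409171223640442 -1 0 at zero 0.61796874[ WARN:0@1.252] global loadsave.cpp:1063 imwrite_ Unsupported depth image for selected encoder is fallbacked to CV_8U.
```

The lever bar, ram top and foot all match the starting picture with zero offset, and the end stop is firm. I'll ease off, release and retreat.

drive_tool --targets '[{"dx": 0,"dy": -0.008,"dz": 0.018,"yaw": 0,"fingers": 1},{"dx": 0,"dy": 0,"dz": 0,"yaw": 0,"fingers": 1},{"dx": 0,"dy": 0,"dz": 0,"yaw": 0,"fingers": 0.5},{"dx": 0,"dy": 0,"dz": 0,"yaw": 0,"fingers": 0},{"dx": 0,"dy": 0,"dz": 0,"yaw": 0,"fingers": 0},{"dx": 0,"dy": 0,"dz": 0,"yaw": 0,"fingers": 0},{"dx": 0,"dy": 0,"dz": 0,"yaw": 0,"fingers": 0},{"dx": 0,"dy": 0,"dz": -0.3,"yaw": 0,"fingers": 0},{"dx": 0,"dy": 0,"dz": -0.4,"yaw": 0,"fingers": 0},{"dx": 0,"dy": 0,"dz": -0.4,"yaw": 0,"fingers": 0},{"dx": 0,"dy": 0,"dz": -0.4,"yaw": 0,"fingers": 0},{"dx": 0,"dy": 0,"dz": 0,"yaw": 0,"fingers": 0},{"dx": 0,"dy": 0,"dz": 0,"yaw": 0,"fingers": 0}]'

```text
clock: 28.9
position: [0.5442, -0.2058, 0.3848]
tool_rot: [3.141, 0.001, 1.854]
force: [0.8, -1.1, -1.0]
grip_width: 0.0854
finger_force: 0.0
```

```bash
python3 - <<'E'
import cv2,numpy as np
from h import *
from workcell import grab_frame
im=grab_frame("side");cv2.imwrite("pics/side14.png",im);b=im.mean(2).astype(np.uint8);a=cv2.imread("pics/side0.png").mean(2).astype(np.uint8)
up=lambda i:cv2.resize(i,None,fx=8,fy=8,interpolation=cv2.INTER_CUBIC)
for n,(r0,r1,c0,c1) in {"bar":(148,172,300,325),"ramtop":(150,176,278,296),"grip":(134,152,326,342),"tinlow":(240,254,284,306),"tinb":(268,310,235,270),"tinc":(278,318,288,328)}.items():
    m=cv2.matchTemplate(up(b[r0-4:r1+4,c0-4:c1+4]),up(a[r0:r1,c0:c1]),cv2.TM_CCOEFF_NORMED);_,v,_,p=cv2.minMaxLoc(m);print(n,round(v,3),(p[0]-32)/8,(p[1]-32)/8)
for (n,r0,r1,c0,c1) in(("tab",235,252,271,282),):
    m=cv2.matchTemplate(up(b[r0-14:r1+6,c0-4:c1+4]),up(a[r0:r1,c0:c1]),cv2.TM_CCOEFF_NORMED);_,v,_,p=cv2.minMaxLoc(m);print(n,v,p[0]/8-4,p[1]/8-14)
c=np.array([.565,.07,0])
print("px per 14.6mm",proj("side",c+[0,0,.089])-proj("side",c+[0,0,.1036]))
for u in(290,294,296,298): print(u,a[220:242,u],b[220:242,u],sep="\n")
E
```

```text
bar 0.995 0.0 0.0
ramtop 0.993 0.0 0.0
grip 0.963 -0.125 0.25
tinlow 0.669 -4.0 2.125
tinb 0.997 0.0 0.0
tinc 0.999 0.0 0.0
tab 0.9034438729286194 -0.25 -5.375
px per 14.6mm [0.14155946 5.20334104]
290
[ 74 132 151 149 144 146 149 148 149 150 150 148 145 142 140 139 136 137
 135 132 129 128]
[ 53  75  86  90  87  87  85  84  93 125 142 147 150 147 144 143 141 137
 135 131 128 128]
294
[ 60 105 139 149 150 146 146 145 145 147 153 154 151 150 148 144 140 142
 139 136 136 135]
[ 75  82  82  84  86  85  85  82  84  89 117 144 153 154 151 151 147 137
 132 127 128 127]
296
[ 44  74 127 150 150 148 146 147 146 151 154 153 152 151 145 138 137 130
 130 138 137 137]
[ 81  81  81  83  82  84  84  85  84  81  93 127 141 144 142 135 116  95
  87  80  80  78]
298
[ 49  49  73 118 144 148 147 148 150 153 153 151 151 144 137 131 129 134
 136 135 134 134]
[81 81 83 85 86 87 85 85 86 83 86 85 86 87 85 80 77 78 78 79 77 79]
```

```bash
python3 -c "
from workcell import workorder
print(workorder.job_done())"
```

```text
the job is handed in; nothing more can be done
None
```

The job is handed in; no score came back. By force and camera checks, the lid was pressed home (about 12 N at the grip), the stop was slid up to the arm (briefly about 21 N at the tab) and stayed there, and the lever is back up. The waiting tins hadn't moved, but shadow kept me from confirming the pressed tin's position.

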